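Stack the paint-mixing pots back into their two sets

TASK

Tidy the white china mixing pots back into their two stacks. On the round cork mat, in the middle, stand the large round pot, fit the small round pot into its mouth, and put the knobbed lid on top; on the square cork mat, in the middle, stand the large square pot and fit the small square pot into its mouth, each piece sitting upright and fully down on the one below. Do not disturb the brush jar, the paint bottle or the tape roll.

Things in the scene. Friction and masses are not known exactly. Their poses are not given: they have to be found in the camera images.
- round_large_mid (a point): Large round white china pot, loose, upright: a cylinder 68 in diameter, 40 tall (mm), about 0.22 kg. Flat broad rim; round mouth 48 in diameter, over 25 deep. Origin on its axis half-way up (20 above its underside); z up.
- round_small_mid (a point): Small round white china pot, loose, upright, 42 tall (mm), 0.16 kg: the lowest 7 is a foot 38 in diameter (for the large round pot's 48 mouth); above it a cylinder 56 in diameter, 35 tall, whose underside rests on the large pot's rim: its origin is then 34 above the large pot's. Round mouth 38 in diameter at the top. Origin on its axis half-way up (21 above its underside); z up.
- lid_mid (a point): White china lid, loose, right way up, 36 tall (mm), 0.07 kg: at the bottom a plug 28 in diameter, 6 deep (for the small round pot's 38 mouth); then a disc 46 in diameter from 6 to 11; then a knob 18 in diameter from 11 to 36 (grip here). Disc on the pot's rim: its origin is 33 above the small round pot's. Origin on its axis half-way up (18 above its underside); z up.
- square_large_mid (a point): Large square white china pot, loose, upright: 66 x 66 outside, 40 tall (mm), about 0.24 kg. Flat broad rim; square mouth 46 x 46, over 25 deep. Origin on its centre line half-way up (20 above its underside); x and y square to its sides; z up.
- square_small_mid (a point): Small square white china pot, loose, upright, 42 tall (mm), 0.17 kg: the lowest 7 is a foot 36 x 36 (for the large square pot's 46 x 46 mouth, turned alike); above it the body is 52 x 52, 35 tall, its underside rests on the large pot's rim: its origin is then 34 above the large pot's. Open top. Origin on its centre line half-way up (21 above its underside); x and y square to its sides; z up.
- round_mat: Round brown cork mat, fixed to the table, diameter 96, 5 thick (mm). Where the round set belongs. Origin at the centre of its underside (table level); its top is 5 above; z up.
- square_mat: Square brown cork mat, fixed to the table, 94 x 94, 5 thick (mm). Where the square set belongs. Origin at the centre of its underside (table level); its top is 5 above; x and y are square to its sides; z up.
- brush_jar: Bystander: glass jar of diameter 72, 100 tall (mm), with paint brushes standing in it up to about 205. Origin at the centre of its underside. Leave alone.
- paint_bottle: Bystander: green paint bottle of diameter 60, 150 tall (mm), black cap. Origin at the centre of its underside. Leave alone.
- tape_roll: Bystander: tan roll of tape lying flat, outside diameter 90, inside 76, 24 tall (mm). Origin at the centre of its underside. Leave alone.
Mind the look-alikes: they are no part of the job. What is shaped like the part that bears round_small_mid but red is not meant. Leave any black look-alike of the part that bears square_large_mid alone.

How it is judged:
By the outcome, as a careful person would: the job done as asked, in the order asked, and still so for the second after the job is handed in, with the robot touching nothing.
It also fails if it takes over 134 s, if anything falls off the work surface, if the arm or the gripper's body presses on something with over 40 N, if the wrist force passes 120 N, or if a joint passes its speed limit or range.

ROBOT

A 6-joint arm with a two-finger parallel gripper is mounted at the origin on the work surface. World frame = base frame: x ahead of the robot, y to its left, z up, the work surface at z = 0. Lengths are in m, angles in rad, forces in N, time in s.
With the tool pointing down it reaches from about 0.375 to 0.9 m from the base axis. Payload 3.1 kg.
Tool frame: the origin (TCP) lies midway between the tips of the shut fingers; the grasp point (between the pads) lies 19 mm behind it; z points along the fingers, y is the direction in which the jaws open and shut (so a half turn about z gives the same grasp; the last joint's range is limited). The gripper opens to 85 mm and grips with 20 to 120 N. Pads are 22 mm wide; open, the fingers measure 114 mm over their backs; the gripper's body (76 mm by 85 mm) begins 54 mm behind the grasp point. The pads swing forward as they close: fully open they stand 13 mm farther back than shut.
Start: joints at [1.085, 0.527, 1.433, -0, 1.181, -0.178], TCP at [0.189, 0.596, 0.231] pointing down, gripper open.
Joint ranges: [-3.08, 3.08], [-0.75, 2.2], [0.22, 2.44], [-1.43, 4.57], [0, 2.65], [-2.85, 2.85]. Speed limits (rad/s): [2.79, 2.79, 3.14, 3.14, 3.14, 3.14].

INTERFACE

Orientations are given as [roll, pitch, yaw] about the fixed x, y, z axes, in that order (R = Rz(yaw) Ry(pitch) Rx(roll)).
In Python, from workcell import * gives the robot as it stands.
- The arm moves only by the tool jog_arm, never from a script. Its argument "targets" is a list of rows, each an object of numbers: "gripper": the closure, from 0 (fully open) to 1 (shut); "dx", "dy", "dz": the shift along the tool's x, y, z in cm; "spin": the turn about the tool's z in rad. In form: [{"gripper": .., "dx": .., "dy": .., "dz": .., "spin": ..}, ...]. A call has 1 to 8 rows; each row shifts and turns the commanded pose from where the row before left it, along the tool's axes as they then stand; what a row does not reach is not made up. A row lasts 1/12 s, in which the tool goes at most 41.7 mm and 7.16 degrees, less where a joint would pass 70% of its speed; a pose out of reach is approached as far as the arm can. A call with a gripper value outside its range is refused whole. The fingers move at their own pace and stop on an object; "force" is the grip in N (left out, the last holds). Time passes only in rows, so rows that do not move let the fingers close. It gives the time, the measured TCP pose, the force and the opening at its end, in the units of the state.
- read_state(): the state, without advancing time (a new reading comes with each control period).
- get_image(name): name is "scene" or "top"; returns a dict with "img" (420x560x3 uint8, red, green, blue), "fx", "fy", "cx", "cy" (pixels), "R" (3x3) and "t" (3): a world point X has camera coordinates R X + t. Camera axes: x right, y down, z forward; pixel columns grow to the right and rows downward; lengths in m; the calibration is good to about 2 mm. A picture is of the moment at which its call begins. There is no depth.
- close_job(): hands the job in, once; it reports no verdict.
Trained networks look in a picture, given as the dict that the camera call returned (one of the last four; its "shot" number tells which), for a name from the list of things; names that differ only in an ending like _2 or _b are one class to them, and where a whole thing is asked for, a point or a joint stands for the part that bears it (a point fixed in the world has none). Each returns a list of dicts, best first, with "score" (0 to 1); they miss things now and then, are a little off and sometimes report something else, mostly with a low value. They report only what shows in the picture. A call takes as long as a camera call. They do not tell look-alikes from the thing itself.
- trace(picture, name): "region" (420x560 bool, what is visible of it) and "extent" ([left, top, right, bottom] in pixels, round what is visible of it).
The state is a dict: "clock": time; "q": joint angles; "dq": joint speeds; "joint_torque": joint torques, N m; "position": TCP position; "eef_rot": TCP orientation; "ft_force": force on the tool from outside, world axes, zero at the start; "ft_torque": the same for the moment, N m; "width": finger opening in m.
Only numpy, scipy, OpenCV 4.12 (cv2) and the standard library are available. Lean on these libraries where they do the work, as an engineer would, in place of code of your own. Each camera call takes 0.05 s, during which the arm holds its last target.

## Working session

There is one attempt and no reset: what is moved stays moved. The work goes in short steps, Python scripts to look and compute and a tool call to move; the robot and the scene stay as the last step left them, time stands still between calls to the robot, and variables do not carry over. Pictures are saved under pics/ and viewed, and the job is handed in when it is done.

Besides the shell and the picture viewer there is one more tool, called after "Request:" by a JSON object that holds its "name" and its "arguments", one argument or row to a line. jog_arm: Moves the arm, as the interface text tells. Its arguments: {"type":"object","properties":{"targets":{"type":"array"},"force":{"type":"number"}},"required":["targets"]}

```bash
ls; mkdir -p pics
python3 - <<'E'
from workcell import *
import cv2
s=read_state(); print(s)
for n in ["scene","top"]:
    p=get_image(n); cv2.imwrite(f"pics/{n}0.png",p["img"][:,:,::-1]); print(n,p["fx"],p["cx"],p["cy"],p["R"],p["t"],p["shot"])
E
```

```text
pics
{'clock': 0.0, 'q': array([ 1.08551531e+00,  5.28515914e-01,  1.43389708e+00,  1.11206188e-06,
        1.18137829e+00, -1.78482104e-01]), 'dq': array([ 0.00108276,  0.0024428 , -0.00083127, -0.00069991, -0.0007754 ,
        0.00112031]), 'joint_torque': array([ 2.02096329e-03, -4.42339110e+01, -1.78031820e+01, -1.93272622e-04,
        8.33933445e-03, -8.38038972e-06]), 'position': array([0.18838021, 0.59519077, 0.23030471]), 'eef_rot': array([-3.13942913e+00, -3.91347182e-04,  2.83479289e+00]), 'ft_force': array([-0.5509117 ,  0.74160564, -0.40738211]), 'ft_torque': array([-0.0248783 ,  0.01795661,  0.02103205]), 'width': 0.08516582385903074}
scene 413.7451948758742 269.3148155873659 209.39891324167337 [[ 0.7923405   0.61007415 -0.00246389]
 [ 0.51710111 -0.67372286 -0.52792419]
 [-0.32373288  0.41702164 -0.84928793]] [-0.4530828  -0.27409343  1.3645916 ] 1
top 419.98113853905875 277.0561846553962 213.8999175035028 [[-0.02280887 -0.99972224 -0.00593253]
 [-0.98179259  0.02351836 -0.18849455]
 [ 0.18858171  0.00152517 -0.98205632]] [0.0230583  0.56811065 1.04188894] 2
```

View pics/scene0.png

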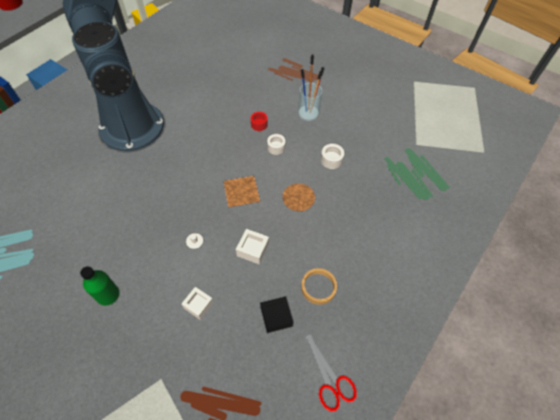

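View pics/top0.png

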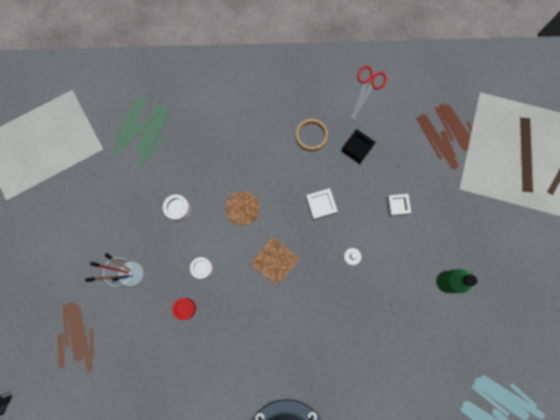

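```bash
cat > h.py <<'E'
from workcell import *
import numpy as np, cv2
from scipy.optimize import minimize
def proj(p,X):
    c=X@p["R"].T+p["t"]; return np.c_[p["fx"]*c[:,0]/c[:,2]+p["cx"],p["fy"]*c[:,1]/c[:,2]+p["cy"]]
def ring(r,z,n=48):
    a=np.arange(n)*2*np.pi/n; return np.c_[r*np.cos(a),r*np.sin(a),a*0+z]
def sq(h,z): return np.array([[i*h,j*h,z] for i in(-1,1) for j in(-1,1)])
# bodies as lists of convex parts, z from underside
M={"round_large_mid":[np.r_[ring(.034,0),ring(.034,.04)]],
"round_small_mid":[np.r_[ring(.019,0),ring(.019,.007)],np.r_[ring(.028,.007),ring(.028,.042)]],
"lid_mid":[np.r_[ring(.014,0),ring(.014,.006)],np.r_[ring(.023,.006),ring(.023,.011)],np.r_[ring(.009,.011),ring(.009,.036)]],
"square_large_mid":[np.r_[sq(.033,0),sq(.033,.04)]],
"square_small_mid":[np.r_[sq(.018,0),sq(.018,.007)],np.r_[sq(.026,.007),sq(.026,.042)]],
"round_mat":[np.r_[ring(.048,0),ring(.048,.005)]],
"square_mat":[np.r_[sq(.047,0),sq(.047,.005)]],
"brush_jar":[np.r_[ring(.036,0),ring(.036,.1)]],
"paint_bottle":[np.r_[ring(.03,0),ring(.03,.15)]],
"tape_roll":[np.r_[ring(.045,0),ring(.045,.024)]]}
S=4
def render(p,name,x,y,z,yaw):
    m=np.zeros((420*S,560*S),np.uint8); c,s=np.cos(yaw),np.sin(yaw)
    for P in M[name]:
        W=P@np.array([[c,s,0],[-s,c,0],[0,0,1]])+[x,y,z]
        uv=proj(p,W); h=cv2.convexHull(((uv+.5)*S*16-8).astype(np.int32)) 
        cv2.fillConvexPoly(m,h,255,shift=4)
    return cv2.resize(m,(560,420),interpolation=cv2.INTER_AREA)/255.
def back(p,uv,z):
    d=np.array([(uv[0]-p["cx"])/p["fx"],(uv[1]-p["cy"])/p["fy"],1])
    d=p["R"].T@d; o=-p["R"].T@p["t"]; return o+d*(z-o[2])/d[2]
def fit(views,name,z0=0,yaw0=None):
    # views: list of (p, region)
    zz=M[name][-1][:,2].max()/2+z0
    p,r=views[0]; v,u=np.nonzero(r); b=back(p,(u.mean(),v.mean()),zz)
    sqr="square" in name
    def cost(a): 
        return sum(np.abs(render(p,name,a[0]/100,a[1]/100,z0,a[2] if sqr else 0)-cv2.GaussianBlur(r.astype(float),(0,0),.5)).sum() for p,r in views)
    best=None
    for y0 in ([0,.4,.8,1.2] if sqr else [0]):
        x0=[b[0]*100,b[1]*100]+([y0] if sqr else [])
        sim=np.array([x0]+[np.array(x0)+e for e in np.diag([.8,.8,.3][:len(x0)])])
        o=minimize(cost,x0,method="Nelder-Mead",options=dict(initial_simplex=sim,xatol=.005,fatol=.05,maxiter=150))
        if best is None or o.fun<best.fun: best=o
    return best.x,best.fun
E
python3 - <<'E'
from h import *
ps={n:get_image(n) for n in ["top","scene"]}
ov={n:p["img"][:,:,::-1].copy() for n,p in ps.items()}
for name in M:
    V=[];
    for n,p in ps.items():
        t=trace(p,name)
        for d in t[:3]: print(name,n,round(d["score"],2),np.round(d["extent"]),d["region"].sum(),p["img"][d["region"]].mean(0).round())
        if t:
            V.append((p,t[0]["region"]))
    if name in("brush_jar",): continue
    for v in V: print("  single",np.round(fit([v],name)[0],3))
    x,f=fit(V,name); print("  BOTH",np.round(x,3),round(f,1))
    for n,p in ps.items():
        m=render(p,name,x[0]/100,x[1]/100,0,x[2] if len(x)>2 else 0)
        c,_=cv2.findContours((m>.5).astype(np.uint8),0,1); cv2.drawContours(ov[n],c,-1,(255,0,255),1)
for n in ov: cv2.imwrite(f"pics/ov_{n}.png",cv2.resize(ov[n][100:340,150:500] if n=="top" else ov[n][100:340,80:400],None,fx=2.2,fy=2.2,interpolation=0))
print(read_state()["clock"])
E
```

```text
round_large_mid top 0.83 [162. 194. 192. 221.] 561 [192. 194. 195.]
  single [59.961 27.987]
  BOTH [59.961 27.987] 53.1
round_small_mid top 0.67 [174. 294. 196. 320.] 427 [167.  48.  47.]
round_small_mid top 0.64 [191. 256. 214. 276.] 379 [200. 203. 204.]
round_small_mid scene 0.87 [252. 112. 271. 131.] 317 [166.  45.  42.]
round_small_mid scene 0.79 [265. 137. 283. 154.] 313 [200. 194. 182.]
round_small_mid scene 0.37 [300. 269. 336. 303.] 373 [183. 142.  87.]
  single [33.372 25.545]
  single [33.409 25.615]
  BOTH [33.413 25.615] 51.6
lid_mid top 0.68 [347. 250. 363. 266.] 230 [198. 201. 203.]
lid_mid scene 0.78 [186. 232. 207. 249.] 209 [214. 212. 199.]
  single [ 45.826 -18.967]
  single [ 45.861 -18.726]
  BOTH [ 45.816 -18.88 ] 41.9
square_large_mid top 0.73 [311. 185. 336. 219.] 684 [197. 199. 201.]
square_large_mid top 0.7 [342. 132. 371. 164.] 667 [24. 25. 26.]
square_large_mid scene 0.92 [235. 230. 268. 264.] 758 [210. 207. 194.]
square_large_mid scene 0.62 [260. 294. 293. 331.] 932 [37. 37. 36.]
  single [ 60.02  -10.92    0.269]
  single [ 59.79  -10.84    0.268]
  BOTH
[... 680 characters left out ...]
.204  1.934  0.878]
  single [45.196  1.956  0.87 ]
  BOTH [45.209  1.94   0.867] 104.5
brush_jar top 0.83 [ 84. 251. 145. 286.] 1164 [116. 118. 121.]
brush_jar scene 0.89 [300.  56. 322. 122.] 829 [131. 136. 134.]
paint_bottle top 0.92 [438. 264. 474. 293.] 774 [28. 58. 37.]
paint_bottle top 0.65 [190. 256. 211. 278.] 406 [197. 200. 201.]
paint_bottle scene 0.93 [ 82. 264. 118. 307.] 971 [20. 81. 34.]
  single [ 38.472 -41.615]
  single [ 39.813 -43.534]
  BOTH [ 38.631 -43.347] 734.7
tape_roll top 0.93 [297. 122. 328. 147.] 345 [138. 118.  94.]
tape_roll scene 0.69 [301. 270. 335. 303.] 438 [180. 141.  89.]
  single [80.17  -9.151]
  single [80.197 -9.105]
  BOTH [80.176 -9.115] 1160.6
1.2
```

```bash
cat >> h.py <<'E'
def seg(p,name,box,pad=4):
    l,t,r,b=[int(v) for v in box]; l-=pad;t-=pad;r+=pad;b+=pad
    im=p["img"].astype(float)
    ch=im[:,:,0]-im[:,:,2] if "mat" in name else im.min(2)
    sub=ch[t:b,l:r]
    edge=np.r_[sub[0],sub[-1],sub[:,0],sub[:,-1]]; bg=np.median(edge)
    th,_=cv2.threshold(np.clip(sub,0,255).astype(np.uint8),0,255,cv2.THRESH_OTSU)
    th=(bg+np.median(sub[sub>th]))/2
    m=(sub>th).astype(np.uint8)
    n,lab,st,_=cv2.connectedComponentsWithStats(m)
    k=1+np.argmax(st[1:,4]); m=(lab==k).astype(np.uint8)
    c,_=cv2.findContours(m,cv2.RETR_EXTERNAL,cv2.CHAIN_APPROX_NONE); cv2.drawContours(m,c,-1,1,-1)
    out=np.zeros((420,560),bool); out[t:b,l:r]=m>0; return out
def ovl(p,items,fn,crop):
    k=3; im=cv2.resize(p["img"][:,:,::-1],None,fx=k,fy=k,interpolation=0)
    for name,x,z in items:
        m=render(p,name,x[0]/100,x[1]/100,z,x[2] if len(x)>2 else 0); m=cv2.resize(m,None,fx=k,fy=k)
        c,_=cv2.findContours((m>.5).astype(np.uint8),0,1); cv2.drawContours(im,c,-1,(255,0,255),1)
    l,t,r,b=[v*k for v in crop]; cv2.imwrite(fn,im[t:b,l:r][:600,:800])
E
python3 - <<'E'
from h import *
ps={n:get_image(n) for n in ["top","scene"]}
B={"round_large_mid":([162,194,192,221],[320,143,346,170]),
"round_small_mid":([190,256,214,278],[266,134,287,155]),
"lid_mid":([344,247,363,266],[186,232,207,249]),
"square_large_mid":([305,185,338,219],[235,230,270,264]),
"square_small_mid":([385,191,413,217],[182,288,214,320]),
"round_mat":([225,192,260,226],[282,182,316,212]),
"square_mat":([251,238,300,285],[221,175,260,207])}
it=[]
for name,bb in B.items():
    V=[(ps[n],seg(ps[n],name,b)) for n,b in zip(["top","scene"],bb)]
    out=[np.round(fit([v],name)[0],2) for v in V]
    x,f=fit(V,name); print(name,*out,"BOTH",np.round(x,3),round(f,1),[v[1].sum() for v in V]); it.append((name,x,0))
ovl(ps["top"],it,"pics/t1.png",(155,160,420,300)); ovl(ps["scene"],it,"pics/s1.png",(175,130,360,325))
E
```

```text
round_large_mid [60.04 28.34] [59.75 28.17] BOTH [59.827 28.154] 183.0 [np.int64(511), np.int64(424)]
round_small_mid [43.54 21.34] [43.34 21.29] BOTH [43.492 21.271] 103.9 [np.int64(379), np.int64(285)]
lid_mid [ 45.81 -18.8 ] [ 45.75 -18.84] BOTH [ 45.787 -18.847] 30.0 [np.int64(238), np.int64(208)]
square_large_mid [ 60.2  -11.     0.24] [ 59.54 -10.83   0.3 ] BOTH [ 59.849 -10.89    1.835] 215.2 [np.int64(617), np.int64(691)]
square_small_mid [ 59.38 -32.02   0.16] [ 5.870e+01 -3.137e+01  4.000e-02] BOTH [ 59.057 -31.511   0.062] 237.9 [np.int64(395), np.int64(478)]
round_mat [59.81 10.6 ] [59.8  10.58] BOTH [59.783 10.598] 82.0 [np.int64(927), np.int64(706)]
square_mat [45.12  1.99  0.87] [45.13  1.98  0.88] BOTH [45.124  2.014  0.871] 72.9 [np.int64(1238), np.int64(853)]
```

View pics/t1.png

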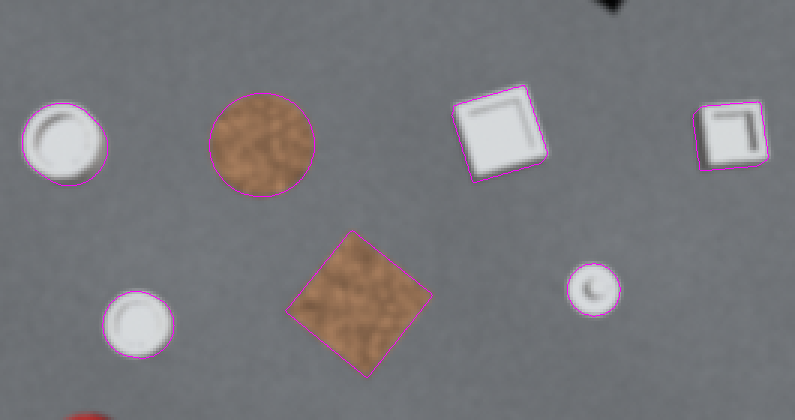

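View pics/s1.png

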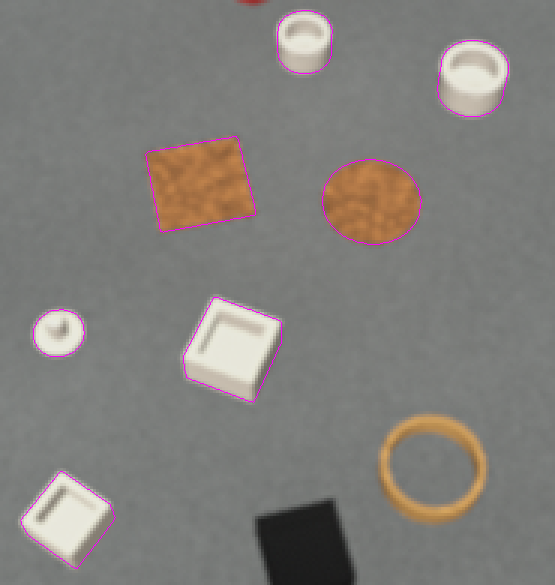

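```bash
cat >> h.py <<'E'
def plan(x=None,y=None,z=None,yaw=None):
    s=read_state(); P=s["position"]; rp=s["eef_rot"]; w=rp[2]
    tgt=np.array([P[0] if x is None else x,P[1] if y is None else y,P[2] if z is None else z])
    sp=0 if yaw is None else -((yaw-w+np.pi)%(2*np.pi)-np.pi)
    R=cv2.Rodrigues(np.array([0,0,w]))[0]@np.diag([1,-1,-1])
    d=R.T@(tgt-P)*100
    R2=cv2.Rodrigues(np.array([0,0,w-sp]))[0]@np.diag([1,-1,-1]); d2=R2.T@(tgt-P)*100
    print("t",round(s["clock"],2),"pos",P.round(4),"rpy",rp.round(4),"width",round(s["width"],4),"F",s["ft_force"].round(1))
    print("spin",round(sp,3),"rows",round(abs(sp)/.124,1)," then/else tool cm: before spin",d.round(2),"after spin",d2.round(2),"rows",round(np.linalg.norm(d)/4.1,1))
E
python3 - <<'E'
from h import *
plan(.598,.2815,.12)
for n,p in [("scene",get_image("scene"))]: pass
print(read_state()["position"],read_state()["eef_rot"])
print(back(p,(309,116),0))
E
```

```text
t 1.3 pos [0.1887 0.5958 0.2313] rpy [-3.1416 -0.      2.8348] width 0.0853 F [ 0.4 -0.3 -1. ]
spin 0 rows 0.0  then/else tool cm: before spin [-48.51 -17.6   11.13] after spin [-48.51 -17.6   11.13] rows 12.9
[0.18868808 0.59578685 0.23128145] [-3.14150217e+00 -6.99170714e-06  2.83480820e+00]
[0.4369219  0.39330338 0.        ]
```

Request:
{"name": "jog_arm", "arguments": {
  "targets": [
    {"gripper":0,"dx":0,"dy":0,"dz":-4,"spin":0},
    {"gripper":0,"dx":0,"dy":0,"dz":-4,"spin":0},
    {"gripper":0,"dx":-3.7,"dy":-1.35,"dz":0,"spin":0},
    {"gripper":0,"dx":-3.7,"dy":-1.35,"dz":0,"spin":0},
    {"gripper":0,"dx":-3.7,"dy":-1.35,"dz":0,"spin":0},
    {"gripper":0,"dx":-3.7,"dy":-1.35,"dz":0,"spin":0},
    {"gripper":0,"dx":-3.7,"dy":-1.35,"dz":0,"spin":0},
    {"gripper":0,"dx":-3.7,"dy":-1.35,"dz":0,"spin":0}
  ],
  "force": 40
}}

```text
clock: 2.02
position: [0.377, 0.4503, 0.3115]
eef_rot: [3.141, 0.0, 2.835]
ft_force: [0.2, 0.6, 0.7]
width: 0.0854
```

Request:
{"name": "jog_arm", "arguments": {
  "targets": [
    {"gripper":0,"dx":-3.7,"dy":-1.35,"dz":0,"spin":0},
    {"gripper":0,"dx":-3.7,"dy":-1.35,"dz":0,"spin":0},
    {"gripper":0,"dx":-3.7,"dy":-1.35,"dz":0,"spin":0},
    {"gripper":0,"dx":-3.7,"dy":-1.35,"dz":0,"spin":0},
    {"gripper":0,"dx":-3.7,"dy":-1.35,"dz":0,"spin":0},
    {"gripper":0,"dx":-3.7,"dy":-1.35,"dz":0,"spin":0},
    {"gripper":0,"dx":-3.7,"dy":-1.35,"dz":0,"spin":0},
    {"gripper":0,"dx":0,"dy":0,"dz":0,"spin":0}
  ]
}}

```text
clock: 2.68
position: [0.6006, 0.2777, 0.3108]
eef_rot: [-3.141, 0.005, 2.828]
ft_force: [0.6, 0.9, -0.4]
width: 0.0857
```

```bash
python3 -c "
from h import *
plan(.598,.2815,.0)"
```

```text
t 2.68 pos [0.6006 0.2777 0.3108] rpy [-3.1407  0.0054  2.8278] width 0.0857 F [ 0.6  0.9 -0.4]
spin 0 rows 0.0  then/else tool cm: before spin [ 0.36  0.28 31.08] after spin [ 0.36  0.28 31.08] rows 7.6
```

Request:
{"name": "jog_arm", "arguments": {
  "targets": [
    {"gripper":0,"dx":0.35,"dy":-0.35,"dz":3.5,"spin":0},
    {"gripper":0,"dx":0,"dy":0,"dz":4,"spin":0},
    {"gripper":0,"dx":0,"dy":0,"dz":4,"spin":0},
    {"gripper":0,"dx":0,"dy":0,"dz":4,"spin":0},
    {"gripper":0,"dx":0,"dy":0,"dz":4,"spin":0},
    {"gripper":0,"dx":0,"dy":0,"dz":3,"spin":0},
    {"gripper":0,"dx":0,"dy":0,"dz":2,"spin":0},
    {"gripper":0,"dx":0,"dy":0,"dz":0,"spin":0}
  ]
}}

```text
clock: 3.35
position: [0.586, 0.2799, 0.0609]
eef_rot: [-3.136, -0.009, 2.835]
ft_force: [-0.1, -0.8, -0.1]
width: 0.0853
```

```bash
python3 -c "
from h import *
plan(.598,.2815,.0)"
```

```text
t 3.35 pos [0.586  0.2799 0.0609] rpy [-3.1357 -0.009   2.8347] width 0.0853 F [-0.1 -0.8 -0.1]
spin 0 rows 0.0  then/else tool cm: before spin [-1.1   0.51  6.09] after spin [-1.1   0.51  6.09] rows 1.5
```

Request:
{"name": "jog_arm", "arguments": {
  "targets": [
    {"gripper":0,"dx":0,"dy":0,"dz":0,"spin":0},
    {"gripper":0,"dx":0,"dy":0,"dz":0,"spin":0},
    {"gripper":0,"dx":0,"dy":0,"dz":0,"spin":0}
  ]
}}

```text
clock: 3.6
position: [0.5915, 0.2816, 0.0686]
eef_rot: [3.139, 0.004, 2.835]
ft_force: [0.3, 0.0, 0.7]
width: 0.0855
```

```bash
python3 -c "
from h import *
plan(.598,.2815,.0)"
```

```text
t 3.6 pos [0.5915 0.2816 0.0686] rpy [3.1391 0.0038 2.8349] width 0.0855 F [0.3 0.  0.7]
spin 0 rows 0.0  then/else tool cm: before spin [-0.62  0.19  6.86] after spin [-0.62  0.19  6.86] rows 1.7
```

Request:
{"name": "jog_arm", "arguments": {
  "targets": [
    {"gripper":0,"dx":-0.6,"dy":0.2,"dz":0,"spin":0},
    {"gripper":0,"dx":0,"dy":0,"dz":0,"spin":0},
    {"gripper":0,"dx":0,"dy":0,"dz":1,"spin":0},
    {"gripper":0,"dx":0,"dy":0,"dz":1,"spin":0},
    {"gripper":0,"dx":0,"dy":0,"dz":0,"spin":0},
    {"gripper":0,"dx":0,"dy":0,"dz":0,"spin":0}
  ]
}}

```text
clock: 4.1
position: [0.5949, 0.2807, 0.0448]
eef_rot: [-3.14, -0.003, 2.835]
ft_force: [-0.0, 0.3, 0.2]
width: 0.0854
```

```bash
python3 -c "
from h import *
plan(.598,.2815,.0)
for n in ['top','scene']:
  p=get_image(n); ovl(p,[('round_large_mid',[59.8,28.15],0)],f'pics/a_{n}.png',(100,130,300,300) if n=='top' else (250,70,430,220))
plan(.598,.2815,.0)
"
```

```text
t 4.1 pos [0.5949 0.2807 0.0448] rpy [-3.1398e+00 -2.8000e-03  2.8347e+00] width 0.0854 F [-0.   0.3  0.2]
spin 0 rows 0.0  then/else tool cm: before spin [-0.27  0.17  4.48] after spin [-0.27  0.17  4.48] rows 1.1
t 4.2 pos [0.5959 0.281  0.0458] rpy [-3.1411e+00 -8.0000e-04  2.8348e+00] width 0.0853 F [-0.2 -0.1 -0.1]
spin 0 rows 0.0  then/else tool cm: before spin [-0.19  0.11  4.58] after spin [-0.19  0.11  4.58] rows 1.1
```

View pics/a_scene.png

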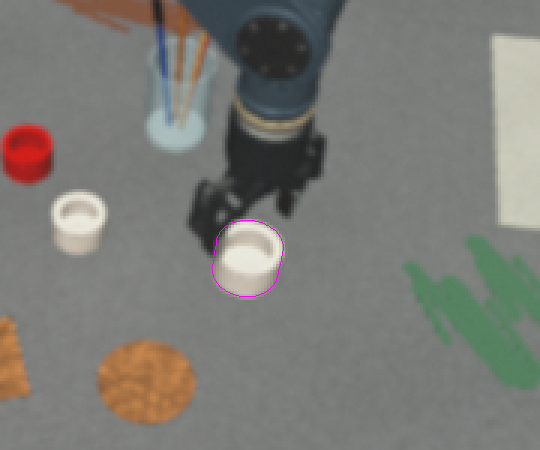

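View pics/a_top.png

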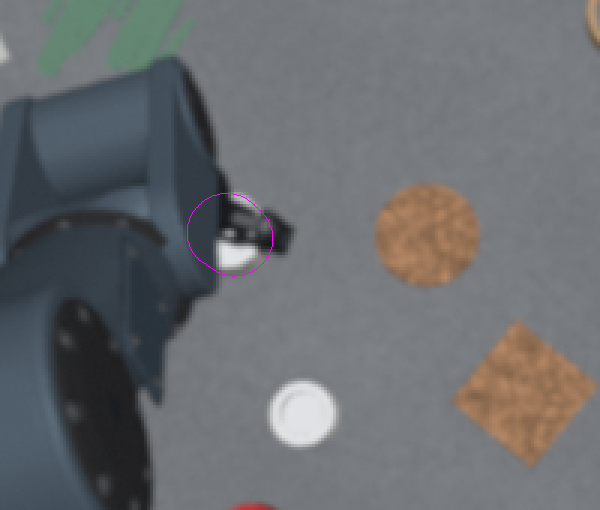

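Request:
{"name": "jog_arm", "arguments": {
  "targets": [
    {"gripper":0,"dx":-0.2,"dy":0.1,"dz":0.7,"spin":0},
    {"gripper":0,"dx":0,"dy":0,"dz":0.8,"spin":0},
    {"gripper":0,"dx":0,"dy":0,"dz":0.8,"spin":0},
    {"gripper":0,"dx":0,"dy":0,"dz":0.8,"spin":0},
    {"gripper":0,"dx":0,"dy":0,"dz":0.7,"spin":0},
    {"gripper":0,"dx":0,"dy":0,"dz":0.5,"spin":0},
    {"gripper":0,"dx":0,"dy":0,"dz":0.2,"spin":0},
    {"gripper":0,"dx":0,"dy":0,"dz":0,"spin":0}
  ]
}}

```text
clock: 4.87
position: [0.5979, 0.2813, 0.0004]
eef_rot: [-3.141, -0.001, 2.835]
ft_force: [-0.4, -0.3, -0.1]
width: 0.0854
```

Request:
{"name": "jog_arm", "arguments": {
  "targets": [
    {"gripper":0,"dx":0,"dy":0,"dz":0,"spin":0},
    {"gripper":0,"dx":0,"dy":0,"dz":0,"spin":0}
  ]
}}

```text
clock: 5.03
position: [0.5988, 0.2815, 0.0017]
eef_rot: [3.141, 0.001, 2.835]
ft_force: [0.1, -0.4, 0.2]
width: 0.0858
```

Request:
{"name": "jog_arm", "arguments": {
  "targets": [
    {"gripper":1},
    {"gripper":1},
    {"gripper":1},
    {"gripper":1},
    {"gripper":1},
    {"gripper":1}
  ],
  "force": 40
}}

```text
schema error: expected keys gripper, dx, dy, dz, spin
```

Request:
{"name": "jog_arm", "arguments": {
  "targets": [
    {"gripper":1,"dx":0,"dy":0,"dz":0,"spin":0},
    {"gripper":1,"dx":0,"dy":0,"dz":0,"spin":0},
    {"gripper":1,"dx":0,"dy":0,"dz":0,"spin":0},
    {"gripper":1,"dx":0,"dy":0,"dz":0,"spin":0},
    {"gripper":1,"dx":0,"dy":0,"dz":0,"spin":0},
    {"gripper":1,"dx":0,"dy":0,"dz":0,"spin":0}
  ],
  "force": 40
}}

```text
clock: 5.53
position: [0.5989, 0.2815, 0.0022]
eef_rot: [3.141, 0.001, 2.835]
ft_force: [-0.3, -0.0, 4.8]
width: 0.0665
```

```bash
python3 -c "
from h import *
plan(.598,.106,.1)"
```

```text
t 5.53 pos [0.5989 0.2815 0.0022] rpy [3.141e+00 1.200e-03 2.835e+00] width 0.0665 F [-0.3 -0.   4.8]
spin 0 rows 0.0  then/else tool cm: before spin [ -5.21 -16.76  -9.78] after spin [ -5.21 -16.76  -9.78] rows 4.9
```

Request:
{"name": "jog_arm", "arguments": {
  "targets": [
    {"gripper":1,"dx":0,"dy":0,"dz":-0.5,"spin":0},
    {"gripper":1,"dx":0,"dy":0,"dz":-1,"spin":0},
    {"gripper":1,"dx":0,"dy":0,"dz":-1.5,"spin":0},
    {"gripper":1,"dx":0,"dy":0,"dz":-1.5,"spin":0},
    {"gripper":1,"dx":0,"dy":0,"dz":-1,"spin":0},
    {"gripper":1,"dx":0,"dy":0,"dz":-0.5,"spin":0},
    {"gripper":1,"dx":0,"dy":0,"dz":0,"spin":0},
    {"gripper":1,"dx":0,"dy":0,"dz":0,"spin":0}
  ]
}}

```text
clock: 6.2
position: [0.5983, 0.2814, 0.0617]
eef_rot: [3.141, 0.0, 2.835]
ft_force: [-0.4, -0.5, -2.7]
width: 0.0663
```

Request:
{"name": "jog_arm", "arguments": {
  "targets": [
    {"gripper":1,"dx":-0.5,"dy":-1.7,"dz":0,"spin":0},
    {"gripper":1,"dx":-0.8,"dy":-2.6,"dz":0,"spin":0},
    {"gripper":1,"dx":-1,"dy":-3.2,"dz":0,"spin":0},
    {"gripper":1,"dx":-1,"dy":-3.2,"dz":0,"spin":0},
    {"gripper":1,"dx":-0.9,"dy":-2.8,"dz":0,"spin":0},
    {"gripper":1,"dx":-0.6,"dy":-2,"dz":0,"spin":0},
    {"gripper":1,"dx":-0.4,"dy":-1.3,"dz":0,"spin":0},
    {"gripper":1,"dx":0,"dy":0,"dz":0,"spin":0}
  ]
}}

```text
clock: 6.87
position: [0.5969, 0.1028, 0.0606]
eef_rot: [-3.141, -0.001, 2.831]
ft_force: [-0.1, 0.4, -2.3]
width: 0.0667
```

Request:
{"name": "jog_arm", "arguments": {
  "targets": [
    {"gripper":1,"dx":0,"dy":0,"dz":0,"spin":0},
    {"gripper":1,"dx":0,"dy":0,"dz":0,"spin":0},
    {"gripper":1,"dx":0,"dy":0,"dz":0,"spin":0}
  ]
}}

```text
clock: 7.12
position: [0.597, 0.107, 0.0611]
eef_rot: [3.141, -0.0, 2.836]
ft_force: [0.2, -0.0, -2.1]
width: 0.067
```

```bash
python3 -c "
from h import *
plan(.598,.106,.0075)
for n in ['top','scene']:
  p=get_image(n); ovl(p,[('round_large_mid',[59.8,10.6],.063)],f'pics/b_{n}.png',(180,130,330,280) if n=='top' else (210,80,370,220))
"
```

```text
t 7.12 pos [0.597  0.107  0.0611] rpy [ 3.1413e+00 -3.0000e-04  2.8364e+00] width 0.067 F [ 0.2 -0.  -2.1]
spin 0 rows 0.0  then/else tool cm: before spin [-0.12 -0.07  5.36] after spin [-0.12 -0.07  5.36] rows 1.3
```

View pics/b_scene.png

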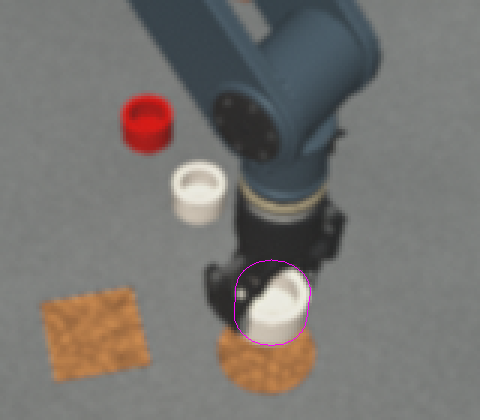

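View pics/b_top.png

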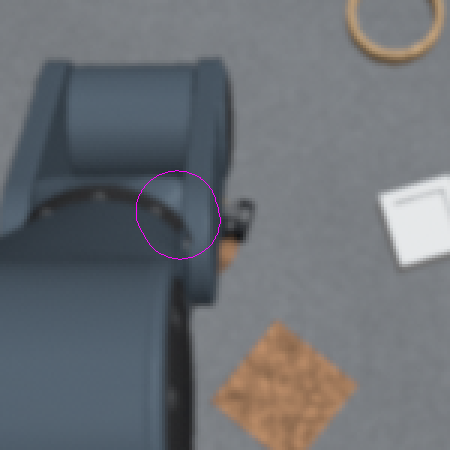

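Request:
{"name": "jog_arm", "arguments": {
  "targets": [
    {"gripper":1,"dx":-0.1,"dy":-0.1,"dz":0.6,"spin":0},
    {"gripper":1,"dx":0,"dy":0,"dz":1,"spin":0},
    {"gripper":1,"dx":0,"dy":0,"dz":1.2,"spin":0},
    {"gripper":1,"dx":0,"dy":0,"dz":1,"spin":0},
    {"gripper":1,"dx":0,"dy":0,"dz":0.7,"spin":0},
    {"gripper":1,"dx":0,"dy":0,"dz":0.4,"spin":0},
    {"gripper":1,"dx":0,"dy":0,"dz":0,"spin":0},
    {"gripper":1,"dx":0,"dy":0,"dz":0,"spin":0}
  ]
}}

```text
clock: 7.88
position: [0.5978, 0.1042, 0.0118]
eef_rot: [-3.141, -0.001, 2.835]
ft_force: [0.5, 0.5, -2.1]
width: 0.0664
```

Request:
{"name": "jog_arm", "arguments": {
  "targets": [
    {"gripper":1,"dx":0,"dy":0,"dz":0.2,"spin":0},
    {"gripper":1,"dx":0,"dy":0,"dz":0.2,"spin":0},
    {"gripper":1,"dx":0,"dy":0,"dz":0.1,"spin":0},
    {"gripper":1,"dx":0,"dy":0,"dz":0,"spin":0}
  ]
}}

```text
clock: 8.22
position: [0.5979, 0.1043, 0.0074]
eef_rot: [3.142, 0.0, 2.835]
ft_force: [-0.5, -0.5, -2.0]
width: 0.0668
```

Request:
{"name": "jog_arm", "arguments": {
  "targets": [
    {"gripper":1,"dx":0.05,"dy":0.15,"dz":0,"spin":0},
    {"gripper":1,"dx":0,"dy":0,"dz":0.1,"spin":0},
    {"gripper":1,"dx":0,"dy":0,"dz":0.05,"spin":0},
    {"gripper":1,"dx":0,"dy":0,"dz":0,"spin":0}
  ]
}}

```text
clock: 8.55
position: [0.5981, 0.1061, 0.0072]
eef_rot: [3.141, 0.001, 2.835]
ft_force: [-1.3, -0.1, 6.1]
width: 0.0667
```

Contact with the mat (force went from -2 to +6 N). Release.

Request:
{"name": "jog_arm", "arguments": {
  "targets": [
    {"gripper":0,"dx":0,"dy":0,"dz":0,"spin":0},
    {"gripper":0,"dx":0,"dy":0,"dz":0,"spin":0},
    {"gripper":0,"dx":0,"dy":0,"dz":0,"spin":0},
    {"gripper":0,"dx":0,"dy":0,"dz":0,"spin":0},
    {"gripper":0,"dx":0,"dy":0,"dz":-1,"spin":0},
    {"gripper":0,"dx":0,"dy":0,"dz":-2,"spin":0},
    {"gripper":0,"dx":0,"dy":0,"dz":-3,"spin":0},
    {"gripper":0,"dx":0,"dy":0,"dz":-3,"spin":0}
  ]
}}

```text
clock: 9.22
position: [0.5971, 0.1058, 0.0964]
eef_rot: [-3.141, -0.002, 2.835]
ft_force: [1.0, 0.1, 0.4]
width: 0.0854
```

```bash
python3 -c "
from h import *
plan(.4347,.213,.1)"
```

```text
t 9.22 pos [0.5971 0.1058 0.0964] rpy [-3.1409e+00 -2.2000e-03  2.8347e+00] width 0.0854 F [1.  0.1 0.4]
spin 0 rows 0.0  then/else tool cm: before spin [18.72  5.31 -0.36] after spin [18.72  5.31 -0.36] rows 4.7
```

Request:
{"name": "jog_arm", "arguments": {
  "targets": [
    {"gripper":0,"dx":1.6,"dy":0.45,"dz":0,"spin":0},
    {"gripper":0,"dx":2.6,"dy":0.75,"dz":0,"spin":0},
    {"gripper":0,"dx":3.3,"dy":0.95,"dz":0,"spin":0},
    {"gripper":0,"dx":3.6,"dy":1,"dz":0,"spin":0},
    {"gripper":0,"dx":3.3,"dy":0.95,"dz":0,"spin":0},
    {"gripper":0,"dx":2.6,"dy":0.75,"dz":0,"spin":0},
    {"gripper":0,"dx":1.7,"dy":0.45,"dz":0,"spin":0},
    {"gripper":0,"dx":0,"dy":0,"dz":0,"spin":0}
  ]
}}

```text
clock: 9.88
position: [0.4309, 0.2141, 0.0963]
eef_rot: [-3.14, -0.004, 2.838]
ft_force: [-1.2, 0.1, -0.1]
width: 0.0853
```

Request:
{"name": "jog_arm", "arguments": {
  "targets": [
    {"gripper":0,"dx":0,"dy":0,"dz":0,"spin":0},
    {"gripper":0,"dx":0,"dy":0,"dz":0,"spin":0},
    {"gripper":0,"dx":0,"dy":0,"dz":0,"spin":0}
  ]
}}

```text
clock: 10.13
position: [0.4374, 0.2126, 0.0962]
eef_rot: [3.141, 0.002, 2.834]
ft_force: [0.4, -0.5, -0.9]
width: 0.0857
```

```bash
python3 -c "
from h import *
plan(.4348,.2128,.01)
ps={n:get_image(n) for n in ['top','scene']}
plan(.4348,.2128,.01)
it=[('round_large_mid',[59.8,10.6],.005),('round_small_mid',[43.48,21.28],0)]
ovl(ps['top'],it,'pics/c_top.png',(150,160,330,310)); ovl(ps['scene'],it,'pics/c_scene.png',(210,80,370,220))
V=[(ps[n],seg(ps[n],'round_large_mid',b)) for n,b in [('scene',(282,172,316,205))]]
print(fit(V,'round_large_mid',.005))
"
```

```text
t 10.13 pos [0.4374 0.2126 0.0962] rpy [3.1405e+00 2.1000e-03 2.8338e+00] width 0.0857 F [ 0.4 -0.5 -0.9]
spin 0 rows 0.0  then/else tool cm: before spin [ 0.26 -0.06  8.62] after spin [ 0.26 -0.06  8.62] rows 2.1
t 10.23 pos [0.437  0.2124 0.0959] rpy [3.1410e+00 1.2000e-03 2.8334e+00] width 0.0849 F [-0.2 -0.2  0.2]
spin 0 rows 0.0  then/else tool cm: before spin [ 0.22 -0.03  8.59] after spin [ 0.22 -0.03  8.59] rows 2.1
(array([59.59201983, 10.82303178]), np.float64(95.42972594596986))
```

View pics/c_scene.png

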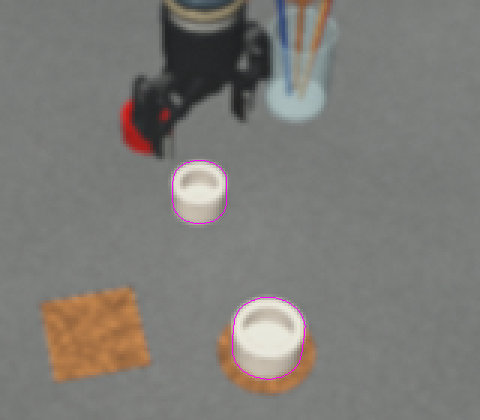

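View pics/c_top.png

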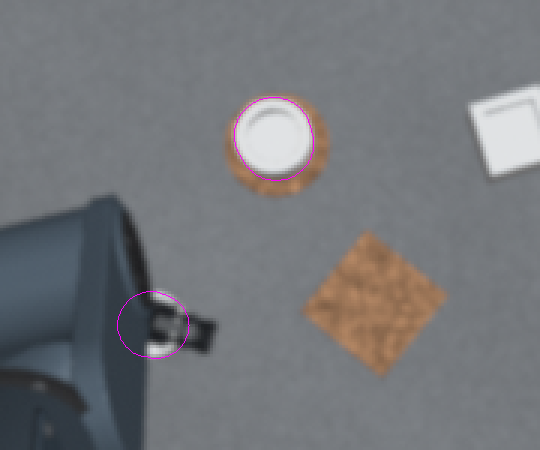

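Request:
{"name": "jog_arm", "arguments": {
  "targets": [
    {"gripper":0,"dx":0.2,"dy":0,"dz":0.8,"spin":0},
    {"gripper":0,"dx":0,"dy":0,"dz":1.3,"spin":0},
    {"gripper":0,"dx":0,"dy":0,"dz":1.6,"spin":0},
    {"gripper":0,"dx":0,"dy":0,"dz":1.6,"spin":0},
    {"gripper":0,"dx":0,"dy":0,"dz":1.4,"spin":0},
    {"gripper":0,"dx":0,"dy":0,"dz":1,"spin":0},
    {"gripper":0,"dx":0,"dy":0,"dz":0.6,"spin":0},
    {"gripper":0,"dx":0,"dy":0,"dz":0.3,"spin":0}
  ]
}}

```text
clock: 10.9
position: [0.4334, 0.2132, 0.0087]
eef_rot: [-3.141, -0.001, 2.834]
ft_force: [0.2, -1.0, 0.2]
width: 0.0857
```

Request:
{"name": "jog_arm", "arguments": {
  "targets": [
    {"gripper":0,"dx":0,"dy":0,"dz":0,"spin":0},
    {"gripper":0,"dx":0,"dy":0,"dz":0,"spin":0},
    {"gripper":0,"dx":0,"dy":0,"dz":0,"spin":0}
  ]
}}

```text
clock: 11.15
position: [0.4341, 0.2136, 0.0103]
eef_rot: [3.141, 0.001, 2.835]
ft_force: [-0.6, -1.1, -1.1]
width: 0.0852
```

Request:
{"name": "jog_arm", "arguments": {
  "targets": [
    {"gripper":1,"dx":0,"dy":0,"dz":0,"spin":0},
    {"gripper":1,"dx":0,"dy":0,"dz":0,"spin":0},
    {"gripper":1,"dx":0,"dy":0,"dz":0,"spin":0},
    {"gripper":1,"dx":0,"dy":0,"dz":0,"spin":0},
    {"gripper":1,"dx":0,"dy":0,"dz":0,"spin":0},
    {"gripper":1,"dx":0,"dy":0,"dz":0,"spin":0},
    {"gripper":1,"dx":0,"dy":0,"dz":0,"spin":0}
  ]
}}

```text
clock: 11.73
position: [0.4339, 0.2135, 0.0107]
eef_rot: [3.141, 0.001, 2.835]
ft_force: [-0.6, -0.8, 6.3]
width: 0.0555
```

Request:
{"name": "jog_arm", "arguments": {
  "targets": [
    {"gripper":1,"dx":0,"dy":0,"dz":-0.5,"spin":0},
    {"gripper":1,"dx":0,"dy":0,"dz":-1.2,"spin":0},
    {"gripper":1,"dx":0,"dy":0,"dz":-2,"spin":0},
    {"gripper":1,"dx":0,"dy":0,"dz":-2,"spin":0},
    {"gripper":1,"dx":0,"dy":0,"dz":-1.5,"spin":0},
    {"gripper":1,"dx":0,"dy":0,"dz":-0.8,"spin":0},
    {"gripper":1,"dx":0,"dy":0,"dz":0,"spin":0},
    {"gripper":1,"dx":0,"dy":0,"dz":0,"spin":0}
  ]
}}

```text
clock: 12.4
position: [0.4336, 0.2135, 0.0899]
eef_rot: [3.141, 0.0, 2.835]
ft_force: [-0.5, 0.0, -1.4]
width: 0.0555
```

```bash
python3 -c "
from h import *
plan(.598,.106,.09)"
```

```text
t 12.4 pos [0.4336 0.2135 0.0899] rpy [3.1413e+00 4.0000e-04 2.8348e+00] width 0.0555 F [-0.5  0.  -1.4]
spin 0 rows 0.0  then/else tool cm: before spin [-1.892e+01 -5.280e+00 -1.000e-02] after spin [-1.892e+01 -5.280e+00 -1.000e-02] rows 4.8
```

Request:
{"name": "jog_arm", "arguments": {
  "targets": [
    {"gripper":1,"dx":-1.6,"dy":-0.45,"dz":0,"spin":0},
    {"gripper":1,"dx":-2.6,"dy":-0.75,"dz":0,"spin":0},
    {"gripper":1,"dx":-3.4,"dy":-0.95,"dz":0,"spin":0},
    {"gripper":1,"dx":-3.6,"dy":-1,"dz":0,"spin":0},
    {"gripper":1,"dx":-3.4,"dy":-0.95,"dz":0,"spin":0},
    {"gripper":1,"dx":-2.4,"dy":-0.65,"dz":0,"spin":0},
    {"gripper":1,"dx":-1.3,"dy":-0.35,"dz":0,"spin":0},
    {"gripper":1,"dx":-0.6,"dy":-0.2,"dz":0,"spin":0}
  ]
}}

```text
clock: 13.07
position: [0.6004, 0.1034, 0.0883]
eef_rot: [-3.141, 0.001, 2.832]
ft_force: [1.0, 0.1, -1.5]
width: 0.0552
```

Request:
{"name": "jog_arm", "arguments": {
  "targets": [
    {"gripper":1,"dx":0,"dy":0,"dz":0,"spin":0},
    {"gripper":1,"dx":0,"dy":0,"dz":0,"spin":0},
    {"gripper":1,"dx":0,"dy":0,"dz":0,"spin":0},
    {"gripper":1,"dx":0,"dy":0,"dz":0,"spin":0}
  ]
}}

```text
clock: 13.4
position: [0.5963, 0.1067, 0.0894]
eef_rot: [-3.141, -0.002, 2.836]
ft_force: [-0.8, 0.5, -1.0]
width: 0.0554
```

```bash
python3 -c "
from h import *
plan(.598,.106,.0537)
P=read_state()['position']*100
ps={n:get_image(n) for n in ['scene']}
it=[('round_large_mid',[59.8,10.6],.005),('round_small_mid',[P[0]+.06,P[1]-.07],P[2]/100-.0107)]
ovl(ps['scene'],it,'pics/d_scene.png',(210,80,370,220))
"
```

```text
t 13.4 pos [0.5963 0.1067 0.0894] rpy [-3.1411e+00 -2.1000e-03  2.8360e+00] width 0.0554 F [-0.8  0.5 -1. ]
spin 0 rows 0.0  then/else tool cm: before spin [-0.19 -0.01  3.57] after spin [-0.19 -0.01  3.57] rows 0.9
```

View pics/d_scene.png

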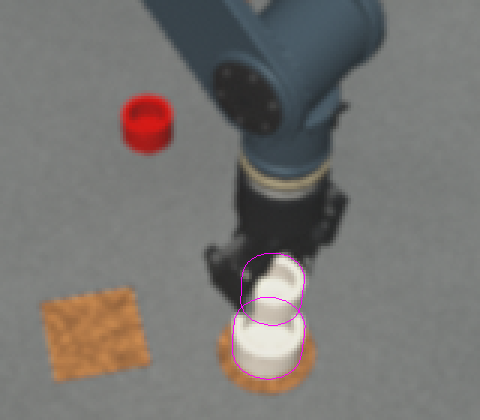

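Request:
{"name": "jog_arm", "arguments": {
  "targets": [
    {"gripper":1,"dx":-0.1,"dy":0,"dz":0.5,"spin":0},
    {"gripper":1,"dx":0,"dy":0,"dz":0.8,"spin":0},
    {"gripper":1,"dx":0,"dy":0,"dz":0.8,"spin":0},
    {"gripper":1,"dx":0,"dy":0,"dz":0.6,"spin":0},
    {"gripper":1,"dx":0,"dy":0,"dz":0.3,"spin":0},
    {"gripper":1,"dx":0,"dy":0,"dz":0,"spin":0},
    {"gripper":1,"dx":0,"dy":0,"dz":0,"spin":0},
    {"gripper":1,"dx":0,"dy":0,"dz":0,"spin":0}
  ]
}}

```text
clock: 14.12
position: [0.599, 0.1055, 0.0599]
eef_rot: [3.141, 0.0, 2.835]
ft_force: [0.6, 0.1, -2.6]
width: 0.0553
```

```bash
python3 -c "
from h import *
plan(.597,.1065,.0487)"
```

```text
t 14.12 pos [0.599  0.1055 0.0599] rpy [3.1415e+00 3.0000e-04 2.8347e+00] width 0.0553 F [ 0.6  0.1 -2.6]
spin 0 rows 0.0  then/else tool cm: before spin [0.22 0.03 1.12] after spin [0.22 0.03 1.12] rows 0.3
```

Request:
{"name": "jog_arm", "arguments": {
  "targets": [
    {"gripper":1,"dx":0.2,"dy":0,"dz":0.2,"spin":0},
    {"gripper":1,"dx":0,"dy":0,"dz":0.3,"spin":0},
    {"gripper":1,"dx":0,"dy":0,"dz":0.3,"spin":0},
    {"gripper":1,"dx":0,"dy":0,"dz":0.2,"spin":0},
    {"gripper":1,"dx":0,"dy":0,"dz":0.1,"spin":0},
    {"gripper":1,"dx":0,"dy":0,"dz":0,"spin":0},
    {"gripper":1,"dx":0,"dy":0,"dz":0,"spin":0}
  ]
}}

```text
clock: 14.7
position: [0.5969, 0.1062, 0.0488]
eef_rot: [-3.142, -0.0, 2.835]
ft_force: [-0.5, -0.1, -0.8]
width: 0.055
```

Request:
{"name": "jog_arm", "arguments": {
  "targets": [
    {"gripper":1,"dx":0,"dy":0,"dz":0.1,"spin":0},
    {"gripper":1,"dx":0,"dy":0,"dz":0,"spin":0}
  ]
}}

```text
clock: 14.87
position: [0.5969, 0.1062, 0.0487]
eef_rot: [3.142, 0.0, 2.835]
ft_force: [-2.3, -1.1, 4.0]
width: 0.0552
```

Seated at the expected height with contact. Release and retreat.

Request:
{"name": "jog_arm", "arguments": {
  "targets": [
    {"gripper":0,"dx":0,"dy":0,"dz":0,"spin":0},
    {"gripper":0,"dx":0,"dy":0,"dz":0,"spin":0},
    {"gripper":0,"dx":0,"dy":0,"dz":0,"spin":0},
    {"gripper":0,"dx":0,"dy":0,"dz":0,"spin":0},
    {"gripper":0,"dx":0,"dy":0,"dz":-1,"spin":0},
    {"gripper":0,"dx":0,"dy":0,"dz":-2,"spin":0},
    {"gripper":0,"dx":0,"dy":0,"dz":-3,"spin":0},
    {"gripper":0,"dx":0,"dy":0,"dz":-3,"spin":0}
  ]
}}

```text
clock: 15.53
position: [0.5962, 0.1061, 0.1385]
eef_rot: [-3.141, -0.002, 2.835]
ft_force: [0.8, -0.3, 0.0]
width: 0.0854
```

```bash
python3 -c "
from h import *
plan(.458,-.1884,.13)"
```

```text
t 15.53 pos [0.5962 0.1061 0.1385] rpy [-3.1409e+00 -2.1000e-03  2.8348e+00] width 0.0854 F [ 0.8 -0.3  0. ]
spin 0 rows 0.0  then/else tool cm: before spin [  4.28 -32.25   0.85] after spin [  4.28 -32.25   0.85] rows 7.9
```

Request:
{"name": "jog_arm", "arguments": {
  "targets": [
    {"gripper":0,"dx":0.2,"dy":-1.5,"dz":0,"spin":0},
    {"gripper":0,"dx":0.35,"dy":-2.5,"dz":0,"spin":0},
    {"gripper":0,"dx":0.45,"dy":-3.3,"dz":0,"spin":0},
    {"gripper":0,"dx":0.5,"dy":-3.6,"dz":0,"spin":0},
    {"gripper":0,"dx":0.5,"dy":-3.6,"dz":0,"spin":0},
    {"gripper":0,"dx":0.5,"dy":-3.6,"dz":0,"spin":0},
    {"gripper":0,"dx":0.5,"dy":-3.6,"dz":0,"spin":0},
    {"gripper":0,"dx":0.5,"dy":-3.6,"dz":0,"spin":0}
  ]
}}

```text
clock: 16.2
position: [0.4861, -0.1259, 0.1383]
eef_rot: [-3.141, 0.001, 2.835]
ft_force: [0.6, -0.4, 0.2]
width: 0.0858
```

Request:
{"name": "jog_arm", "arguments": {
  "targets": [
    {"gripper":0,"dx":0.4,"dy":-3.2,"dz":0,"spin":0},
    {"gripper":0,"dx":0.3,"dy":-2.2,"dz":0,"spin":0},
    {"gripper":0,"dx":0.1,"dy":-1.2,"dz":0,"spin":0},
    {"gripper":0,"dx":0,"dy":-0.35,"dz":0,"spin":0},
    {"gripper":0,"dx":0,"dy":0,"dz":0,"spin":0},
    {"gripper":0,"dx":0,"dy":0,"dz":0,"spin":0},
    {"gripper":0,"dx":0,"dy":0,"dz":0,"spin":0}
  ]
}}

```text
clock: 16.78
position: [0.4589, -0.187, 0.1378]
eef_rot: [3.141, -0.0, 2.837]
ft_force: [1.5, 0.0, 0.5]
width: 0.0855
```

```bash
python3 -c "
from h import *
plan(.458,-.1884,.015)
ps={n:get_image(n) for n in ['top','scene']}
it=[('round_large_mid',[59.8,10.6],.005),('round_small_mid',[59.8,10.6],.038)]
ovl(ps['top'],it,'pics/e_top.png',(190,160,390,310)); ovl(ps['scene'],it,'pics/e_scene.png',(170,130,350,260))
plan(.458,-.1884,.015)
"
```

```text
t 16.78 pos [ 0.4589 -0.187   0.1378] rpy [ 3.1412e+00 -1.0000e-04  2.8365e+00] width 0.0855 F [1.5 0.  0.5]
spin 0 rows 0.0  then/else tool cm: before spin [ 0.04 -0.16 12.28] after spin [ 0.04 -0.16 12.28] rows 3.0
t 16.88 pos [ 0.4589 -0.187   0.1378] rpy [ 3.1414e+00 -2.0000e-04  2.8368e+00] width 0.085 F [ 1.  -0.4  0.2]
spin 0 rows 0.0  then/else tool cm: before spin [ 0.05 -0.16 12.28] after spin [ 0.05 -0.16 12.28] rows 3.0
```

View pics/e_scene.png

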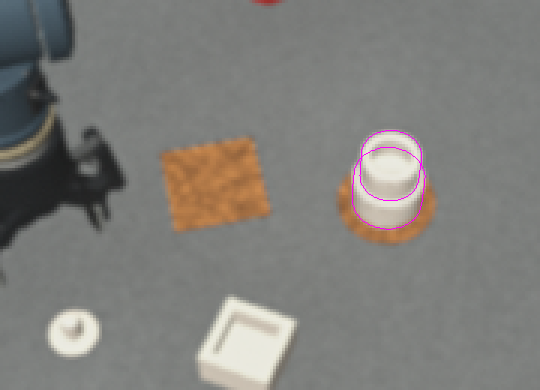

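View pics/e_top.png

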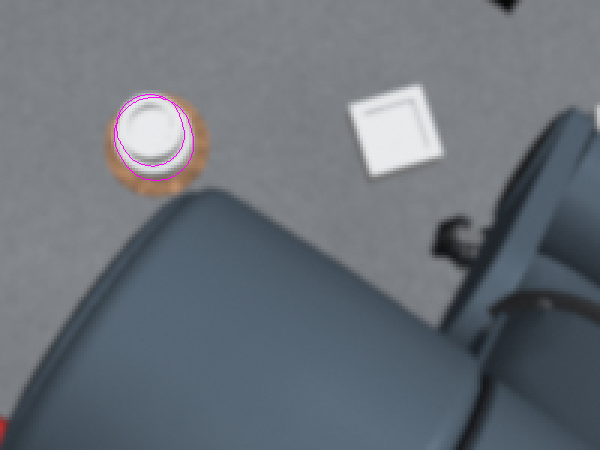

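Request:
{"name": "jog_arm", "arguments": {
  "targets": [
    {"gripper":0,"dx":0,"dy":-0.15,"dz":1,"spin":0},
    {"gripper":0,"dx":0,"dy":0,"dz":1.8,"spin":0},
    {"gripper":0,"dx":0,"dy":0,"dz":2.3,"spin":0},
    {"gripper":0,"dx":0,"dy":0,"dz":2.3,"spin":0},
    {"gripper":0,"dx":0,"dy":0,"dz":2,"spin":0},
    {"gripper":0,"dx":0,"dy":0,"dz":1.4,"spin":0},
    {"gripper":0,"dx":0,"dy":0,"dz":0.9,"spin":0},
    {"gripper":0,"dx":0,"dy":0,"dz":0.3,"spin":0}
  ]
}}

```text
clock: 17.55
position: [0.4577, -0.1887, 0.0165]
eef_rot: [3.141, -0.002, 2.836]
ft_force: [-1.1, 0.6, 0.0]
width: 0.0853
```

Request:
{"name": "jog_arm", "arguments": {
  "targets": [
    {"gripper":0,"dx":0,"dy":0,"dz":0,"spin":0},
    {"gripper":0,"dx":0,"dy":0,"dz":0,"spin":0},
    {"gripper":0,"dx":0,"dy":0,"dz":0,"spin":0}
  ]
}}

```text
clock: 17.8
position: [0.4587, -0.1899, 0.0186]
eef_rot: [-3.141, 0.002, 2.835]
ft_force: [0.1, 0.1, 1.3]
width: 0.0855
```

Request:
{"name": "jog_arm", "arguments": {
  "targets": [
    {"gripper":0,"dx":0,"dy":0.1,"dz":0.2,"spin":0},
    {"gripper":0,"dx":0,"dy":0,"dz":0,"spin":0},
    {"gripper":1,"dx":0,"dy":0,"dz":0,"spin":0},
    {"gripper":1,"dx":0,"dy":0,"dz":0,"spin":0},
    {"gripper":1,"dx":0,"dy":0,"dz":0,"spin":0},
    {"gripper":1,"dx":0,"dy":0,"dz":0,"spin":0},
    {"gripper":1,"dx":0,"dy":0,"dz":0,"spin":0},
    {"gripper":1,"dx":0,"dy":0,"dz":0,"spin":0}
  ],
  "force": 30
}}

```text
clock: 18.47
position: [0.4583, -0.1888, 0.0159]
eef_rot: [3.142, -0.0, 2.835]
ft_force: [0.2, 1.0, 1.8]
width: 0.0171
```

Request:
{"name": "jog_arm", "arguments": {
  "targets": [
    {"gripper":1,"dx":0,"dy":0,"dz":0,"spin":0},
    {"gripper":1,"dx":0,"dy":0,"dz":0,"spin":0},
    {"gripper":1,"dx":0,"dy":0,"dz":0,"spin":0},
    {"gripper":1,"dx":0,"dy":0,"dz":0,"spin":0}
  ]
}}

```text
clock: 18.8
position: [0.4584, -0.1888, 0.0159]
eef_rot: [-3.142, 0.0, 2.835]
ft_force: [-0.2, 0.2, 2.1]
width: 0.0169
```

Request:
{"name": "jog_arm", "arguments": {
  "targets": [
    {"gripper":1,"dx":0,"dy":0,"dz":-0.6,"spin":0},
    {"gripper":1,"dx":0,"dy":0,"dz":-1.4,"spin":0},
    {"gripper":1,"dx":0,"dy":0,"dz":-2.2,"spin":0},
    {"gripper":1,"dx":0,"dy":0,"dz":-2.5,"spin":0},
    {"gripper":1,"dx":0,"dy":0,"dz":-2.2,"spin":0},
    {"gripper":1,"dx":0,"dy":0,"dz":-1.6,"spin":0},
    {"gripper":1,"dx":0,"dy":0,"dz":-0.8,"spin":0},
    {"gripper":1,"dx":0,"dy":0,"dz":0,"spin":0}
  ]
}}

```text
clock: 19.47
position: [0.4592, -0.1893, 0.1306]
eef_rot: [-3.14, 0.004, 2.835]
ft_force: [-0.4, -0.5, -1.2]
width: 0.0168
```

```bash
python3 -c "
from h import *
plan(.598,.106,.13)"
```

```text
t 19.47 pos [ 0.4592 -0.1893  0.1306] rpy [-3.1404  0.0038  2.8349] width 0.0168 F [-0.4 -0.5 -1.2]
spin 0 rows 0.0  then/else tool cm: before spin [-4.31 32.34  0.06] after spin [-4.31 32.34  0.06] rows 8.0
```

Request:
{"name": "jog_arm", "arguments": {
  "targets": [
    {"gripper":1,"dx":-0.15,"dy":1.2,"dz":0,"spin":0},
    {"gripper":1,"dx":-0.3,"dy":2.2,"dz":0,"spin":0},
    {"gripper":1,"dx":-0.4,"dy":3,"dz":0,"spin":0},
    {"gripper":1,"dx":-0.45,"dy":3.4,"dz":0,"spin":0},
    {"gripper":1,"dx":-0.45,"dy":3.4,"dz":0,"spin":0},
    {"gripper":1,"dx":-0.45,"dy":3.4,"dz":0,"spin":0},
    {"gripper":1,"dx":-0.45,"dy":3.4,"dz":0,"spin":0},
    {"gripper":1,"dx":-0.45,"dy":3.4,"dz":0,"spin":0}
  ]
}}

```text
clock: 20.13
position: [0.5578, 0.0277, 0.1269]
eef_rot: [-3.141, -0.004, 2.835]
ft_force: [-0.0, -0.8, -0.1]
width: 0.0167
```

Request:
{"name": "jog_arm", "arguments": {
  "targets": [
    {"gripper":1,"dx":-0.4,"dy":3,"dz":0,"spin":0},
    {"gripper":1,"dx":-0.35,"dy":2.4,"dz":0,"spin":0},
    {"gripper":1,"dx":-0.2,"dy":1.7,"dz":0,"spin":0},
    {"gripper":1,"dx":-0.15,"dy":1.1,"dz":0,"spin":0},
    {"gripper":1,"dx":-0.1,"dy":0.6,"dz":0,"spin":0},
    {"gripper":1,"dx":0,"dy":0.15,"dz":0,"spin":0},
    {"gripper":1,"dx":0,"dy":0,"dz":0,"spin":0},
    {"gripper":1,"dx":0,"dy":0,"dz":0,"spin":0}
  ]
}}

```text
clock: 20.8
position: [0.5964, 0.1058, 0.1284]
eef_rot: [-3.141, -0.001, 2.834]
ft_force: [0.6, -0.6, -1.1]
width: 0.0171
```

Request:
{"name": "jog_arm", "arguments": {
  "targets": [
    {"gripper":1,"dx":0,"dy":0,"dz":0,"spin":0},
    {"gripper":1,"dx":0,"dy":0,"dz":0,"spin":0}
  ]
}}

```text
clock: 20.97
position: [0.5968, 0.1057, 0.1289]
eef_rot: [-3.141, -0.0, 2.833]
ft_force: [-0.3, 0.7, -1.4]
width: 0.0167
```

```bash
python3 -c "
from h import *
plan(.598,.106,.0899)
P=read_state()['position']*100
ps={n:get_image(n) for n in ['scene']}
it=[('round_small_mid',[59.8,10.6],.038),('lid_mid',[P[0]-.04,P[1]+.03],P[2]/100-.0159)]
ovl(ps['scene'],it,'pics/f_scene.png',(250,120,350,220))
plan(.598,.106,.0899)
"
```

```text
t 20.97 pos [0.5968 0.1057 0.1289] rpy [-3.1414e+00 -3.0000e-04  2.8333e+00] width 0.0167 F [-0.3  0.7 -1.4]
spin 0 rows 0.0  then/else tool cm: before spin [-0.1   0.07  3.9 ] after spin [-0.1   0.07  3.9 ] rows 1.0
t 21.02 pos [0.5969 0.1058 0.1289] rpy [-3.1415e+00 -1.0000e-04  2.8335e+00] width 0.0168 F [-0.8  0.2 -1.2]
spin 0 rows 0.0  then/else tool cm: before spin [-0.1   0.05  3.9 ] after spin [-0.1   0.05  3.9 ] rows 1.0
```

View pics/f_scene.png

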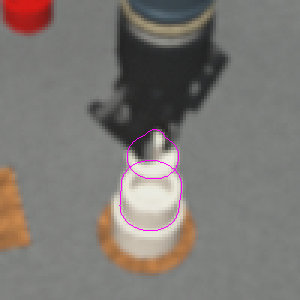

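Request:
{"name": "jog_arm", "arguments": {
  "targets": [
    {"gripper":1,"dx":-0.1,"dy":0.05,"dz":0.5,"spin":0},
    {"gripper":1,"dx":0,"dy":0,"dz":0.8,"spin":0},
    {"gripper":1,"dx":0,"dy":0,"dz":0.8,"spin":0},
    {"gripper":1,"dx":0,"dy":0,"dz":0.5,"spin":0},
    {"gripper":1,"dx":0,"dy":0,"dz":0.2,"spin":0},
    {"gripper":1,"dx":0,"dy":0,"dz":0,"spin":0},
    {"gripper":1,"dx":0,"dy":0,"dz":0,"spin":0},
    {"gripper":1,"dx":0,"dy":0,"dz":0,"spin":0}
  ]
}}

```text
clock: 21.68
position: [0.5984, 0.1068, 0.101]
eef_rot: [3.141, 0.0, 2.835]
ft_force: [-0.1, -0.4, -0.7]
width: 0.0166
```

Request:
{"name": "jog_arm", "arguments": {
  "targets": [
    {"gripper":1,"dx":0,"dy":0,"dz":0.3,"spin":0},
    {"gripper":1,"dx":0,"dy":0,"dz":0.3,"spin":0},
    {"gripper":1,"dx":0,"dy":0,"dz":0.3,"spin":0},
    {"gripper":1,"dx":0,"dy":0,"dz":0.1,"spin":0},
    {"gripper":1,"dx":0,"dy":0,"dz":0,"spin":0},
    {"gripper":1,"dx":0,"dy":0,"dz":0,"spin":0}
  ]
}}

```text
clock: 22.18
position: [0.5981, 0.1068, 0.0907]
eef_rot: [-3.142, -0.0, 2.835]
ft_force: [0.4, -0.2, -1.1]
width: 0.0163
```

Request:
{"name": "jog_arm", "arguments": {
  "targets": [
    {"gripper":1,"dx":0,"dy":0,"dz":0.1,"spin":0},
    {"gripper":1,"dx":0,"dy":0,"dz":0.05,"spin":0},
    {"gripper":1,"dx":0,"dy":0,"dz":0,"spin":0}
  ]
}}

```text
clock: 22.43
position: [0.5984, 0.1068, 0.0899]
eef_rot: [3.141, 0.001, 2.835]
ft_force: [-0.3, -0.7, 3.2]
width: 0.0168
```

Request:
{"name": "jog_arm", "arguments": {
  "targets": [
    {"gripper":0,"dx":0,"dy":0,"dz":0,"spin":0},
    {"gripper":0,"dx":0,"dy":0,"dz":0,"spin":0},
    {"gripper":0,"dx":0,"dy":0,"dz":0,"spin":0},
    {"gripper":0,"dx":0,"dy":0,"dz":0,"spin":0},
    {"gripper":0,"dx":0,"dy":0,"dz":-1,"spin":0},
    {"gripper":0,"dx":0,"dy":0,"dz":-2,"spin":0},
    {"gripper":0,"dx":0,"dy":0,"dz":-3,"spin":0},
    {"gripper":0,"dx":0,"dy":0,"dz":-2,"spin":0}
  ]
}}

```text
clock: 23.1
position: [0.5988, 0.1069, 0.1717]
eef_rot: [3.141, 0.002, 2.835]
ft_force: [0.9, 0.6, -0.1]
width: 0.0856
```

Request:
{"name": "jog_arm", "arguments": {
  "targets": [
    {"gripper":0,"dx":0,"dy":0,"dz":0,"spin":0.12},
    {"gripper":0,"dx":0,"dy":0,"dz":0,"spin":0.12},
    {"gripper":0,"dx":0,"dy":0,"dz":0,"spin":0.12},
    {"gripper":0,"dx":0,"dy":0,"dz":0,"spin":0.12},
    {"gripper":0,"dx":0,"dy":0,"dz":0,"spin":0.12},
    {"gripper":0,"dx":0,"dy":0,"dz":0,"spin":0.12},
    {"gripper":0,"dx":0,"dy":0,"dz":0,"spin":0.12},
    {"gripper":0,"dx":0,"dy":0,"dz":0,"spin":0.12}
  ]
}}

```text
clock: 23.77
position: [0.5982, 0.1068, 0.1701]
eef_rot: [3.141, 0.0, 1.869]
ft_force: [-0.2, 0.1, -0.6]
width: 0.086
```

```bash
python3 -c "
from h import *
plan(.5985,-.109,.12,1.836)"
```

```text
t 23.77 pos [0.5982 0.1068 0.1701] rpy [3.1410e+00 2.0000e-04 1.8689e+00] width 0.086 F [-0.2  0.1 -0.6]
spin 0.033 rows 0.3  then/else tool cm: before spin [-20.64  -6.31   5.01] after spin [-20.83  -5.63   5.01] rows 5.4
```

Request:
{"name": "jog_arm", "arguments": {
  "targets": [
    {"gripper":0,"dx":0,"dy":0,"dz":0,"spin":0.03},
    {"gripper":0,"dx":-1.6,"dy":-0.45,"dz":0,"spin":0},
    {"gripper":0,"dx":-2.6,"dy":-0.7,"dz":0,"spin":0},
    {"gripper":0,"dx":-3.3,"dy":-0.9,"dz":0,"spin":0},
    {"gripper":0,"dx":-3.6,"dy":-0.95,"dz":0,"spin":0},
    {"gripper":0,"dx":-3.5,"dy":-0.95,"dz":0,"spin":0},
    {"gripper":0,"dx":-2.9,"dy":-0.8,"dz":0,"spin":0},
    {"gripper":0,"dx":-2,"dy":-0.55,"dz":0,"spin":0}
  ]
}}

```text
clock: 24.43
position: [0.6001, -0.0985, 0.1701]
eef_rot: [3.141, 0.002, 1.843]
ft_force: [0.1, 1.0, -0.2]
width: 0.0852
```

Request:
{"name": "jog_arm", "arguments": {
  "targets": [
    {"gripper":0,"dx":-1.3,"dy":-0.35,"dz":1,"spin":0},
    {"gripper":0,"dx":0,"dy":0,"dz":2,"spin":0},
    {"gripper":0,"dx":0,"dy":0,"dz":2,"spin":0},
    {"gripper":0,"dx":0,"dy":0,"dz":2,"spin":0},
    {"gripper":0,"dx":0,"dy":0,"dz":1,"spin":0},
    {"gripper":0,"dx":0,"dy":0,"dz":0,"spin":0},
    {"gripper":0,"dx":0,"dy":0,"dz":0,"spin":0},
    {"gripper":0,"dx":0,"dy":0,"dz":0,"spin":0}
  ]
}}

```text
clock: 25.1
position: [0.6009, -0.1086, 0.0902]
eef_rot: [3.14, 0.001, 1.845]
ft_force: [1.0, -0.2, 0.5]
width: 0.0853
```

```bash
python3 -c "
from h import *
plan(.5985,-.109,.0,1.836)
ps={n:get_image(n) for n in ['top','scene']}
it=[('square_large_mid',[59.85,-10.9,.265],0),('round_small_mid',[59.8,10.6],.038),('lid_mid',[59.8,10.6],.074)]
ovl(ps['top'],it,'pics/g_top.png',(190,160,390,310)); ovl(ps['scene'],it,'pics/g_scene.png',(170,130,350,290))
plan(.5985,-.109,.0,1.836)
"
```

```text
t 25.1 pos [ 0.6009 -0.1086  0.0902] rpy [3.1402e+00 1.0000e-03 1.8454e+00] width 0.0853 F [ 1.  -0.2  0.5]
spin 0.009 rows 0.1  then/else tool cm: before spin [ 0.02 -0.24  9.02] after spin [ 0.02 -0.24  9.02] rows 2.2
t 25.2 pos [ 0.601  -0.1088  0.0906] rpy [3.1395e+00 1.6000e-03 1.8452e+00] width 0.0855 F [ 0.9 -0.  -0.2]
spin 0.009 rows 0.1  then/else tool cm: before spin [ 0.05 -0.25  9.06] after spin [ 0.05 -0.25  9.06] rows 2.2
```

View pics/g_scene.png

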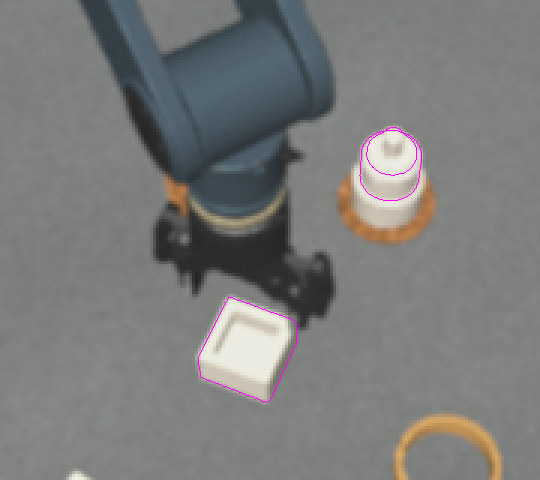

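View pics/g_top.png

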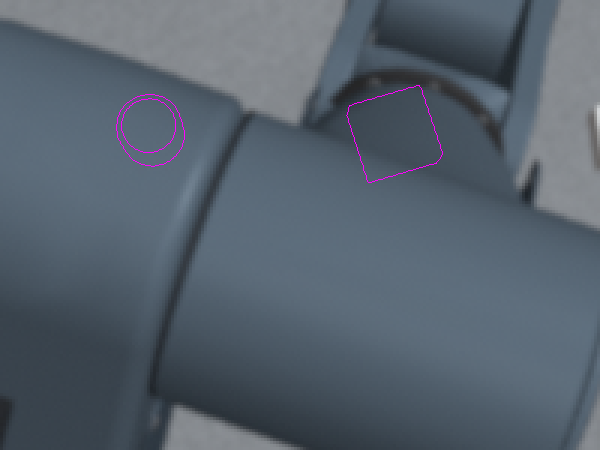

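Request:
{"name": "jog_arm", "arguments": {
  "targets": [
    {"gripper":0,"dx":0,"dy":-0.25,"dz":0.8,"spin":0.01},
    {"gripper":0,"dx":0,"dy":0,"dz":1.4,"spin":0},
    {"gripper":0,"dx":0,"dy":0,"dz":1.5,"spin":0},
    {"gripper":0,"dx":0,"dy":0,"dz":1,"spin":0},
    {"gripper":0,"dx":0,"dy":0,"dz":0.3,"spin":0},
    {"gripper":0,"dx":0,"dy":0,"dz":0,"spin":0},
    {"gripper":0,"dx":0,"dy":0,"dz":0,"spin":0},
    {"gripper":0,"dx":0,"dy":0,"dz":0,"spin":0}
  ]
}}

```text
clock: 25.87
position: [0.5982, -0.1096, 0.04]
eef_rot: [3.14, 0.001, 1.835]
ft_force: [0.7, -0.7, 0.9]
width: 0.0853
```

```bash
python3 -c "
from h import *
plan(.5985,-.109,.0,1.836)
ps={n:get_image(n) for n in ['scene']}
it=[('square_large_mid',[59.85,-10.9,.265],0)]
ovl(ps['scene'],it,'pics/g2_scene.png',(210,170,310,290))
"
```

```text
t 25.87 pos [ 0.5982 -0.1096  0.04  ] rpy [3.1405e+00 8.0000e-04 1.8347e+00] width 0.0853 F [ 0.7 -0.7  0.9]
spin -0.001 rows 0.0  then/else tool cm: before spin [0.05 0.04 4.  ] after spin [0.05 0.04 4.  ] rows 1.0
```

View pics/g2_scene.png

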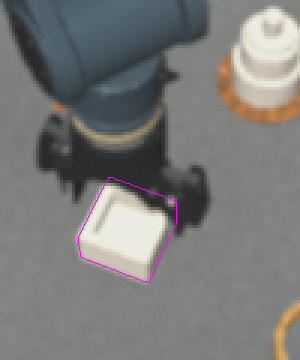

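Request:
{"name": "jog_arm", "arguments": {
  "targets": [
    {"gripper":0,"dx":0,"dy":0,"dz":0.5,"spin":0},
    {"gripper":0,"dx":0,"dy":0,"dz":0.9,"spin":0},
    {"gripper":0,"dx":0,"dy":0,"dz":1,"spin":0},
    {"gripper":0,"dx":0,"dy":0,"dz":0.8,"spin":0},
    {"gripper":0,"dx":0,"dy":0,"dz":0.5,"spin":0},
    {"gripper":0,"dx":0,"dy":0,"dz":0.2,"spin":0},
    {"gripper":0,"dx":0,"dy":0,"dz":0,"spin":0},
    {"gripper":0,"dx":0,"dy":0,"dz":0,"spin":0}
  ]
}}

```text
clock: 26.58
position: [0.5976, -0.1094, 0.0001]
eef_rot: [-3.141, -0.0, 1.835]
ft_force: [-0.2, -0.8, -0.2]
width: 0.0857
```

Request:
{"name": "jog_arm", "arguments": {
  "targets": [
    {"gripper":1,"dx":0,"dy":0,"dz":0,"spin":0},
    {"gripper":1,"dx":0,"dy":0,"dz":0,"spin":0},
    {"gripper":1,"dx":0,"dy":0,"dz":0,"spin":0},
    {"gripper":1,"dx":0,"dy":0,"dz":0,"spin":0},
    {"gripper":1,"dx":0,"dy":0,"dz":0,"spin":0},
    {"gripper":1,"dx":0,"dy":0,"dz":0,"spin":0}
  ],
  "force": 45
}}

```text
clock: 27.08
position: [0.5984, -0.1096, 0.001]
eef_rot: [3.14, 0.001, 1.835]
ft_force: [1.0, 0.2, 4.6]
width: 0.0652
```

Request:
{"name": "jog_arm", "arguments": {
  "targets": [
    {"gripper":1,"dx":0,"dy":0,"dz":-0.5,"spin":0},
    {"gripper":1,"dx":0,"dy":0,"dz":-1.2,"spin":0},
    {"gripper":1,"dx":0,"dy":0,"dz":-1.7,"spin":0},
    {"gripper":1,"dx":0,"dy":0,"dz":-1.5,"spin":0},
    {"gripper":1,"dx":0,"dy":0,"dz":-0.8,"spin":0},
    {"gripper":1,"dx":0,"dy":0,"dz":-0.3,"spin":0},
    {"gripper":1,"dx":0,"dy":0,"dz":0,"spin":0}
  ]
}}

```text
clock: 27.67
position: [0.5977, -0.1094, 0.0611]
eef_rot: [3.141, 0.001, 1.835]
ft_force: [-0.8, 0.3, -3.2]
width: 0.0657
```

```bash
python3 -c "
from h import *
plan(.4512,.020,.06,2.442)"
```

```text
t 27.67 pos [ 0.5977 -0.1094  0.0611] rpy [3.1409e+00 6.0000e-04 1.8349e+00] width 0.0657 F [-0.8  0.3 -3.2]
spin -0.607 rows 4.9  then/else tool cm: before spin [ 16.32 -10.77   0.11] after spin [19.55  0.47  0.11] rows 4.8
```

Request:
{"name": "jog_arm", "arguments": {
  "targets": [
    {"gripper":1,"dx":0,"dy":0,"dz":0,"spin":-0.05},
    {"gripper":1,"dx":0,"dy":0,"dz":0,"spin":-0.1},
    {"gripper":1,"dx":0,"dy":0,"dz":0,"spin":-0.12},
    {"gripper":1,"dx":0,"dy":0,"dz":0,"spin":-0.12},
    {"gripper":1,"dx":0,"dy":0,"dz":0,"spin":-0.12},
    {"gripper":1,"dx":0,"dy":0,"dz":0,"spin":-0.08},
    {"gripper":1,"dx":0,"dy":0,"dz":0,"spin":-0.017},
    {"gripper":1,"dx":0,"dy":0,"dz":0,"spin":0}
  ]
}}

```text
clock: 28.33
position: [0.5969, -0.1091, 0.0594]
eef_rot: [-3.141, -0.002, 2.44]
ft_force: [0.9, -0.3, -3.0]
width: 0.0652
```

Request:
{"name": "jog_arm", "arguments": {
  "targets": [
    {"gripper":1,"dx":1.3,"dy":0,"dz":0,"spin":0},
    {"gripper":1,"dx":2.3,"dy":0,"dz":0,"spin":0},
    {"gripper":1,"dx":3,"dy":0.1,"dz":0,"spin":0},
    {"gripper":1,"dx":3.3,"dy":0.1,"dz":0,"spin":0},
    {"gripper":1,"dx":3.3,"dy":0.1,"dz":0,"spin":0},
    {"gripper":1,"dx":2.8,"dy":0.1,"dz":0,"spin":0},
    {"gripper":1,"dx":2,"dy":0,"dz":0,"spin":0},
    {"gripper":1,"dx":1.1,"dy":0,"dz":0,"spin":0}
  ]
}}

```text
clock: 29.0
position: [0.4506, 0.0185, 0.0602]
eef_rot: [-3.14, -0.004, 2.441]
ft_force: [-0.3, -1.0, -2.5]
width: 0.0656
```

Request:
{"name": "jog_arm", "arguments": {
  "targets": [
    {"gripper":1,"dx":0.4,"dy":0,"dz":0,"spin":0},
    {"gripper":1,"dx":0,"dy":0,"dz":0,"spin":0},
    {"gripper":1,"dx":0,"dy":0,"dz":0,"spin":0},
    {"gripper":1,"dx":0,"dy":0,"dz":0,"spin":0}
  ]
}}

```text
clock: 29.33
position: [0.4533, 0.0182, 0.0604]
eef_rot: [3.14, 0.003, 2.441]
ft_force: [-0.1, 0.6, -3.3]
width: 0.0655
```

```bash
python3 -c "
from h import *
plan(.4512,.020,.006,2.442)
P=read_state()['position']*100
ps={n:get_image(n) for n in ['top','scene']}
it=[('square_mat',[45.12,2.01,.871],0),('square_large_mid',[P[0],P[1],.871],P[2]/100-.001)]
ovl(ps['top'],it,'pics/i_top.png',(190,160,390,310));ovl(ps['scene'],it,'pics/i_scene.png',(190,110,340,240))
plan(.4512,.020,.006,2.442)
"
```

```text
t 29.33 pos [0.4533 0.0182 0.0604] rpy [3.1402e+00 2.8000e-03 2.4407e+00] width 0.0655 F [-0.1  0.6 -3.3]
spin -0.001 rows 0.0  then/else tool cm: before spin [ 0.27 -0.    5.44] after spin [ 0.27 -0.    5.44] rows 1.3
t 29.43 pos [0.4526 0.0184 0.0603] rpy [3.1407e+00 1.7000e-03 2.4406e+00] width 0.0655 F [-0.6  0.5 -2.9]
spin -0.001 rows 0.0  then/else tool cm: before spin [0.21 0.03 5.43] after spin [0.21 0.03 5.43] rows 1.3
```

View pics/i_scene.png

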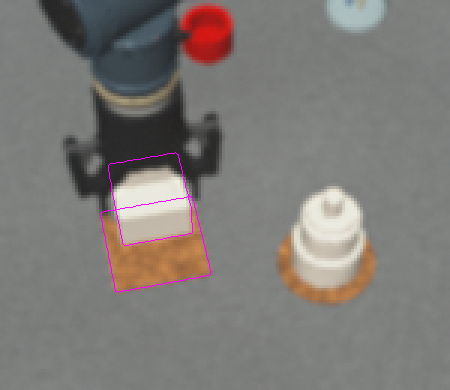

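Request:
{"name": "jog_arm", "arguments": {
  "targets": [
    {"gripper":1,"dx":0.2,"dy":0,"dz":0.6,"spin":0},
    {"gripper":1,"dx":0,"dy":0,"dz":1,"spin":0},
    {"gripper":1,"dx":0,"dy":0,"dz":1.2,"spin":0},
    {"gripper":1,"dx":0,"dy":0,"dz":1,"spin":0},
    {"gripper":1,"dx":0,"dy":0,"dz":0.6,"spin":0},
    {"gripper":1,"dx":0,"dy":0,"dz":0.3,"spin":0},
    {"gripper":1,"dx":0,"dy":0,"dz":0,"spin":0},
    {"gripper":1,"dx":0,"dy":0,"dz":0,"spin":0}
  ]
}}

```text
clock: 30.1
position: [0.4496, 0.0205, 0.0132]
eef_rot: [-3.142, -0.0, 2.442]
ft_force: [0.5, -0.1, -2.8]
width: 0.0655
```

```bash
python3 -c "
from h import *
plan(.4512,.020,.006,2.442)"
```

```text
t 30.1 pos [0.4496 0.0205 0.0132] rpy [-3.1416 -0.      2.4415] width 0.0655 F [ 0.5 -0.1 -2.8]
spin -0.0 rows 0.0  then/else tool cm: before spin [-0.15  0.07  0.72] after spin [-0.15  0.07  0.72] rows 0.2
```

Request:
{"name": "jog_arm", "arguments": {
  "targets": [
    {"gripper":1,"dx":-0.15,"dy":0.05,"dz":0.2,"spin":0},
    {"gripper":1,"dx":0,"dy":0,"dz":0.2,"spin":0},
    {"gripper":1,"dx":0,"dy":0,"dz":0.2,"spin":0},
    {"gripper":1,"dx":0,"dy":0,"dz":0.1,"spin":0},
    {"gripper":1,"dx":0,"dy":0,"dz":0,"spin":0},
    {"gripper":1,"dx":0,"dy":0,"dz":0,"spin":0}
  ]
}}

```text
clock: 30.6
position: [0.4509, 0.02, 0.0063]
eef_rot: [-3.141, -0.0, 2.442]
ft_force: [0.3, -0.9, -2.7]
width: 0.0657
```

Request:
{"name": "jog_arm", "arguments": {
  "targets": [
    {"gripper":1,"dx":0,"dy":0,"dz":0.1,"spin":0},
    {"gripper":1,"dx":0,"dy":0,"dz":0,"spin":0}
  ]
}}

```text
clock: 30.77
position: [0.451, 0.02, 0.006]
eef_rot: [3.141, 0.001, 2.442]
ft_force: [-0.2, 0.3, 4.4]
width: 0.0658
```

Request:
{"name": "jog_arm", "arguments": {
  "targets": [
    {"gripper":0,"dx":0,"dy":0,"dz":0,"spin":0},
    {"gripper":0,"dx":0,"dy":0,"dz":0,"spin":0},
    {"gripper":0,"dx":0,"dy":0,"dz":0,"spin":0},
    {"gripper":0,"dx":0,"dy":0,"dz":0,"spin":0},
    {"gripper":0,"dx":0,"dy":0,"dz":-1,"spin":0},
    {"gripper":0,"dx":0,"dy":0,"dz":-2,"spin":0},
    {"gripper":0,"dx":0,"dy":0,"dz":-3.5,"spin":0},
    {"gripper":0,"dx":0,"dy":0,"dz":-3,"spin":0}
  ]
}}

```text
clock: 31.43
position: [0.4503, 0.0201, 0.1016]
eef_rot: [-3.141, -0.002, 2.442]
ft_force: [0.8, -0.6, -0.1]
width: 0.085
```

Request:
{"name": "jog_arm", "arguments": {
  "targets": [
    {"gripper":0,"dx":0,"dy":0,"dz":0,"spin":0.1},
    {"gripper":0,"dx":0,"dy":0,"dz":0,"spin":0.12},
    {"gripper":0,"dx":0,"dy":0,"dz":0,"spin":0.12},
    {"gripper":0,"dx":0,"dy":0,"dz":0,"spin":0.12},
    {"gripper":0,"dx":0,"dy":0,"dz":0,"spin":0.12},
    {"gripper":0,"dx":0,"dy":0,"dz":0,"spin":0.12},
    {"gripper":0,"dx":0,"dy":0,"dz":0,"spin":0.1},
    {"gripper":0,"dx":0,"dy":0,"dz":0,"spin":0}
  ]
}}

```text
clock: 32.1
position: [0.4508, 0.02, 0.1009]
eef_rot: [3.141, 0.0, 1.64]
ft_force: [-0.1, -0.4, 0.5]
width: 0.085
```

```bash
python3 -c "
from h import *
plan(.5906,-.3151,.1,1.633)"
```

```text
t 32.1 pos [0.4508 0.02   0.1009] rpy [3.1413e+00 1.0000e-04 1.6402e+00] width 0.085 F [-0.1 -0.4  0.5]
spin 0.007 rows 0.1  then/else tool cm: before spin [-34.4   11.62   0.09] after spin [-34.32  11.87   0.09] rows 8.9
```

Request:
{"name": "jog_arm", "arguments": {
  "targets": [
    {"gripper":0,"dx":-1.5,"dy":0.5,"dz":0,"spin":0.007},
    {"gripper":0,"dx":-2.5,"dy":0.85,"dz":0,"spin":0},
    {"gripper":0,"dx":-3.2,"dy":1.1,"dz":0,"spin":0},
    {"gripper":0,"dx":-3.5,"dy":1.2,"dz":0,"spin":0},
    {"gripper":0,"dx":-3.5,"dy":1.2,"dz":0,"spin":0},
    {"gripper":0,"dx":-3.5,"dy":1.2,"dz":0,"spin":0},
    {"gripper":0,"dx":-3.5,"dy":1.2,"dz":0,"spin":0},
    {"gripper":0,"dx":-3.5,"dy":1.2,"dz":0,"spin":0}
  ]
}}

```text
clock: 32.77
position: [0.5513, -0.2227, 0.1007]
eef_rot: [-3.141, -0.0, 1.637]
ft_force: [0.7, 0.9, -0.1]
width: 0.0852
```

Request:
{"name": "jog_arm", "arguments": {
  "targets": [
    {"gripper":0,"dx":-3.2,"dy":1.1,"dz":0,"spin":0},
    {"gripper":0,"dx":-2.7,"dy":0.95,"dz":0,"spin":0},
    {"gripper":0,"dx":-2,"dy":0.7,"dz":0,"spin":0},
    {"gripper":0,"dx":-1.2,"dy":0.4,"dz":0,"spin":0},
    {"gripper":0,"dx":-0.5,"dy":0.2,"dz":0,"spin":0},
    {"gripper":0,"dx":0,"dy":0,"dz":0,"spin":0},
    {"gripper":0,"dx":0,"dy":0,"dz":0,"spin":0},
    {"gripper":0,"dx":0,"dy":0,"dz":0,"spin":0}
  ]
}}

```text
clock: 33.43
position: [0.59, -0.3131, 0.1002]
eef_rot: [-3.14, -0.001, 1.636]
ft_force: [0.4, -0.7, 0.4]
width: 0.0853
```

```bash
python3 -c "
from h import *
plan(.5906,-.3151,.01,1.633)
ps={n:get_image(n) for n in ['top','scene']}
it=[('square_mat',[45.12,2.01,.871],0),('square_large_mid',[45.12,2.0,.871],.005),('square_small_mid',[59.06,-31.5,.062],0)]
ovl(ps['top'],it,'pics/j_top.png',(190,160,430,310));ovl(ps['scene'],it,'pics/j_scene.png',(150,150,350,330))
plan(.5906,-.3151,.01,1.633)
"
```

```text
t 33.43 pos [ 0.59   -0.3131  0.1002] rpy [-3.1402e+00 -1.5000e-03  1.6364e+00] width 0.0853 F [ 0.4 -0.7  0.4]
spin 0.003 rows 0.0  then/else tool cm: before spin [-0.2   0.04  9.02] after spin [-0.2   0.04  9.02] rows 2.2
t 33.53 pos [ 0.5903 -0.3133  0.1003] rpy [-3.1407e+00 -9.0000e-04  1.6363e+00] width 0.0858 F [-0.6  0.7 -0.4]
spin 0.003 rows 0.0  then/else tool cm: before spin [-0.18  0.01  9.03] after spin [-0.18  0.02  9.03] rows 2.2
```

View pics/j_scene.png

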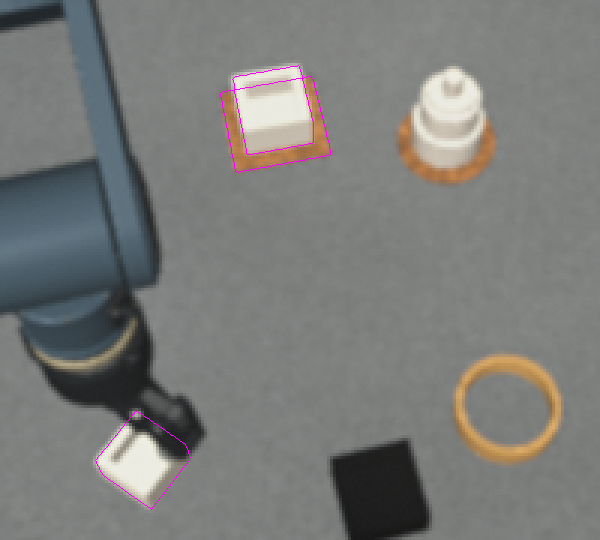

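View pics/j_top.png

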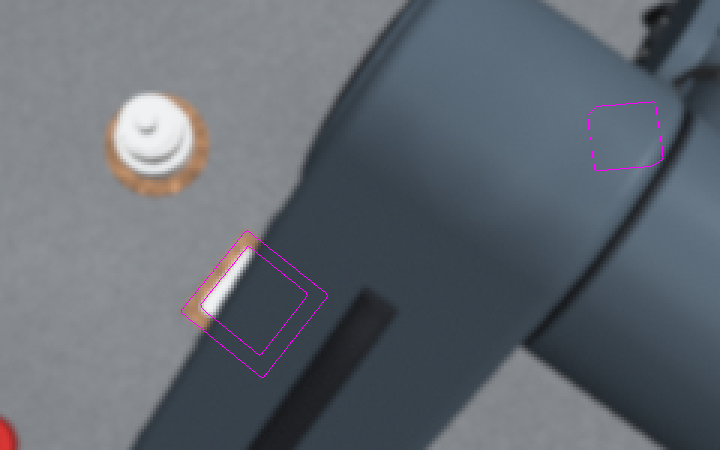

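Request:
{"name": "jog_arm", "arguments": {
  "targets": [
    {"gripper":0,"dx":-0.2,"dy":0,"dz":0.8,"spin":0.003},
    {"gripper":0,"dx":0,"dy":0,"dz":1.3,"spin":0},
    {"gripper":0,"dx":0,"dy":0,"dz":1.6,"spin":0},
    {"gripper":0,"dx":0,"dy":0,"dz":1.6,"spin":0},
    {"gripper":0,"dx":0,"dy":0,"dz":1.5,"spin":0},
    {"gripper":0,"dx":0,"dy":0,"dz":1.1,"spin":0},
    {"gripper":0,"dx":0,"dy":0,"dz":0.7,"spin":0},
    {"gripper":0,"dx":0,"dy":0,"dz":0.3,"spin":0}
  ]
}}

```text
clock: 34.2
position: [0.59, -0.316, 0.0093]
eef_rot: [-3.139, -0.002, 1.632]
ft_force: [-0.2, 0.2, -0.1]
width: 0.0854
```

Request:
{"name": "jog_arm", "arguments": {
  "targets": [
    {"gripper":0,"dx":0,"dy":0,"dz":0,"spin":0},
    {"gripper":0,"dx":0,"dy":0,"dz":0,"spin":0},
    {"gripper":0,"dx":0,"dy":0,"dz":0,"spin":0},
    {"gripper":0,"dx":0,"dy":0,"dz":0,"spin":0}
  ]
}}

```text
clock: 34.53
position: [0.5915, -0.3172, 0.0123]
eef_rot: [3.14, 0.001, 1.632]
ft_force: [0.5, 0.2, 1.2]
width: 0.0853
```

Request:
{"name": "jog_arm", "arguments": {
  "targets": [
    {"gripper":0,"dx":0.15,"dy":0,"dz":0.15,"spin":0},
    {"gripper":0,"dx":0,"dy":0,"dz":0,"spin":0},
    {"gripper":1,"dx":0,"dy":0,"dz":0,"spin":0},
    {"gripper":1,"dx":0,"dy":0,"dz":0,"spin":0},
    {"gripper":1,"dx":0,"dy":0,"dz":0,"spin":0},
    {"gripper":1,"dx":0,"dy":0,"dz":0,"spin":0},
    {"gripper":1,"dx":0,"dy":0,"dz":0,"spin":0},
    {"gripper":1,"dx":0,"dy":0,"dz":0,"spin":0}
  ],
  "force": 40
}}

```text
clock: 35.2
position: [0.5911, -0.3154, 0.0101]
eef_rot: [3.141, 0.0, 1.632]
ft_force: [0.4, -0.4, 2.5]
width: 0.0514
```

Request:
{"name": "jog_arm", "arguments": {
  "targets": [
    {"gripper":1,"dx":0,"dy":0,"dz":0,"spin":0},
    {"gripper":1,"dx":0,"dy":0,"dz":0,"spin":0}
  ]
}}

```text
clock: 35.37
position: [0.5911, -0.3155, 0.0101]
eef_rot: [3.141, 0.0, 1.632]
ft_force: [-0.5, -0.1, 2.5]
width: 0.0516
```

Request:
{"name": "jog_arm", "arguments": {
  "targets": [
    {"gripper":1,"dx":0,"dy":0,"dz":-0.5,"spin":0},
    {"gripper":1,"dx":0,"dy":0,"dz":-1.2,"spin":0},
    {"gripper":1,"dx":0,"dy":0,"dz":-2,"spin":0},
    {"gripper":1,"dx":0,"dy":0,"dz":-2,"spin":0},
    {"gripper":1,"dx":0,"dy":0,"dz":-1.5,"spin":0},
    {"gripper":1,"dx":0,"dy":0,"dz":-0.8,"spin":0},
    {"gripper":1,"dx":0,"dy":0,"dz":0,"spin":0},
    {"gripper":1,"dx":0,"dy":0,"dz":0,"spin":0}
  ]
}}

```text
clock: 36.03
position: [0.5906, -0.3151, 0.0901]
eef_rot: [3.142, 0.0, 1.632]
ft_force: [0.5, 0.5, -2.6]
width: 0.0513
```

```bash
python3 -c "
from h import *
plan(.4512,.020,.09,2.442)"
```

```text
t 36.03 pos [ 0.5906 -0.3151  0.0901] rpy [3.1416e+00 1.0000e-04 1.6318e+00] width 0.0513 F [ 0.5  0.5 -2.6]
spin -0.81 rows 6.5  then/else tool cm: before spin [ 3.430e+01 -1.187e+01  1.000e-02] after spin [3.224e+01 1.666e+01 1.000e-02] rows 8.9
```

Request:
{"name": "jog_arm", "arguments": {
  "targets": [
    {"gripper":1,"dx":0,"dy":0,"dz":0,"spin":-0.06},
    {"gripper":1,"dx":0,"dy":0,"dz":0,"spin":-0.12},
    {"gripper":1,"dx":0,"dy":0,"dz":0,"spin":-0.12},
    {"gripper":1,"dx":0,"dy":0,"dz":0,"spin":-0.12},
    {"gripper":1,"dx":0,"dy":0,"dz":0,"spin":-0.12},
    {"gripper":1,"dx":0,"dy":0,"dz":0,"spin":-0.12},
    {"gripper":1,"dx":0,"dy":0,"dz":0,"spin":-0.1},
    {"gripper":1,"dx":0,"dy":0,"dz":0,"spin":-0.05}
  ]
}}

```text
clock: 36.7
position: [0.5897, -0.3144, 0.0879]
eef_rot: [-3.141, -0.004, 2.446]
ft_force: [0.2, -0.3, -1.6]
width: 0.0512
```

Request:
{"name": "jog_arm", "arguments": {
  "targets": [
    {"gripper":1,"dx":1.3,"dy":0.65,"dz":0,"spin":0},
    {"gripper":1,"dx":2.3,"dy":1.2,"dz":0,"spin":0},
    {"gripper":1,"dx":2.9,"dy":1.5,"dz":0,"spin":0},
    {"gripper":1,"dx":3.2,"dy":1.65,"dz":0,"spin":0},
    {"gripper":1,"dx":3.2,"dy":1.65,"dz":0,"spin":0},
    {"gripper":1,"dx":3.2,"dy":1.65,"dz":0,"spin":0},
    {"gripper":1,"dx":3.2,"dy":1.65,"dz":0,"spin":0},
    {"gripper":1,"dx":3.2,"dy":1.65,"dz":0,"spin":0}
  ]
}}

```text
clock: 37.37
position: [0.4916, -0.0799, 0.0888]
eef_rot: [-3.141, -0.002, 2.441]
ft_force: [1.5, 0.0, -1.9]
width: 0.0515
```

Request:
{"name": "jog_arm", "arguments": {
  "targets": [
    {"gripper":1,"dx":3,"dy":1.55,"dz":0,"spin":0},
    {"gripper":1,"dx":2.6,"dy":1.35,"dz":0,"spin":0},
    {"gripper":1,"dx":2,"dy":1.05,"dz":0,"spin":0},
    {"gripper":1,"dx":1.3,"dy":0.65,"dz":0,"spin":0},
    {"gripper":1,"dx":0.6,"dy":0.3,"dz":0,"spin":0},
    {"gripper":1,"dx":0.2,"dy":0.1,"dz":0,"spin":0},
    {"gripper":1,"dx":0,"dy":0,"dz":0,"spin":0},
    {"gripper":1,"dx":0,"dy":0,"dz":0,"spin":0}
  ]
}}

```text
clock: 38.03
position: [0.4523, 0.0184, 0.0896]
eef_rot: [3.141, 0.001, 2.441]
ft_force: [0.5, -0.4, -1.6]
width: 0.0516
```

Request:
{"name": "jog_arm", "arguments": {
  "targets": [
    {"gripper":1,"dx":0,"dy":0,"dz":0,"spin":0},
    {"gripper":1,"dx":0,"dy":0,"dz":0,"spin":0}
  ]
}}

```text
clock: 38.2
position: [0.4521, 0.0182, 0.0898]
eef_rot: [3.141, 0.001, 2.44]
ft_force: [1.2, -0.1, -1.7]
width: 0.0512
```

```bash
python3 -c "
from h import *
P=read_state()['position']*100
ps={n:get_image(n) for n in ['top','scene']}
it=[('square_large_mid',[45.12,2.0,.871],.005),('square_small_mid',[P[0],P[1],.871],P[2]/100-.0101)]
ovl(ps['top'],it,'pics/k_top.png',(190,160,390,310));ovl(ps['scene'],it,'pics/k_scene.png',(190,110,340,240))
plan(.4512,.020,.0481,2.442)
"
```

```text
t 38.3 pos [0.4518 0.0184 0.0898] rpy [3.1415e+00 4.0000e-04 2.4406e+00] width 0.0516 F [ 0.5  0.1 -1.9]
spin -0.001 rows 0.0  then/else tool cm: before spin [0.15 0.08 4.17] after spin [0.15 0.08 4.17] rows 1.0
```

View pics/k_scene.png

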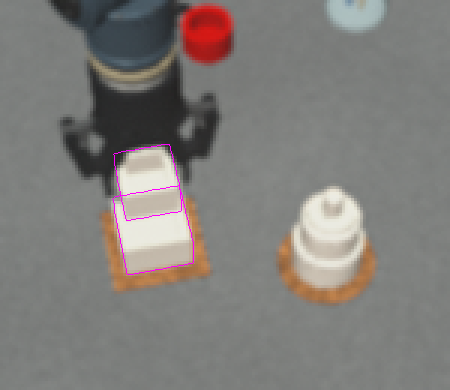

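Request:
{"name": "jog_arm", "arguments": {
  "targets": [
    {"gripper":1,"dx":0.15,"dy":0.1,"dz":0.5,"spin":0},
    {"gripper":1,"dx":0,"dy":0,"dz":0.8,"spin":0},
    {"gripper":1,"dx":0,"dy":0,"dz":0.8,"spin":0},
    {"gripper":1,"dx":0,"dy":0,"dz":0.6,"spin":0},
    {"gripper":1,"dx":0,"dy":0,"dz":0.3,"spin":0},
    {"gripper":1,"dx":0,"dy":0,"dz":0,"spin":0},
    {"gripper":1,"dx":0,"dy":0,"dz":0,"spin":0},
    {"gripper":1,"dx":0,"dy":0,"dz":0,"spin":0}
  ]
}}

```text
clock: 38.97
position: [0.451, 0.0209, 0.0598]
eef_rot: [3.142, 0.0, 2.442]
ft_force: [0.5, -0.1, -2.7]
width: 0.0517
```

```bash
python3 -c "
from h import *
P=read_state()['position']*100
ps={n:get_image(n) for n in ['scene']}
it=[('square_large_mid',[45.12,2.0,.871],.005),('square_small_mid',[P[0],P[1],.871],P[2]/100-.0101)]
ovl(ps['scene'],[],'pics/l_scene0.png',(200,130,280,210));ovl(ps['scene'],it,'pics/l_scene.png',(200,130,280,210))
a=cv2.resize(np.hstack([cv2.imread('pics/l_scene0.png'),cv2.imread('pics/l_scene.png')]),None,fx=1.6,fy=1.6); cv2.imwrite('pics/l.png',a)
plan(.4512,.020,.0481,2.442)
"
```

```text
t 39.02 pos [0.4511 0.0208 0.0599] rpy [3.1414e+00 4.0000e-04 2.4419e+00] width 0.0519 F [ 1.3  0.1 -1.8]
spin -0.0 rows 0.0  then/else tool cm: before spin [-0.06 -0.06  1.18] after spin [-0.06 -0.06  1.18] rows 0.3
```

View pics/l.png

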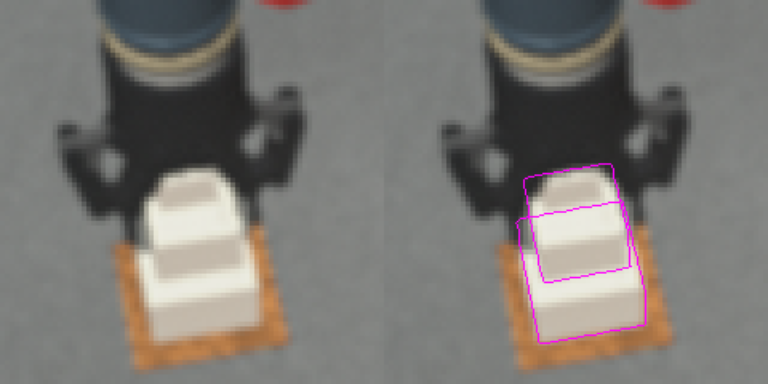

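Request:
{"name": "jog_arm", "arguments": {
  "targets": [
    {"gripper":1,"dx":-0.05,"dy":-0.05,"dz":0.2,"spin":0},
    {"gripper":1,"dx":0,"dy":0,"dz":0.3,"spin":0},
    {"gripper":1,"dx":0,"dy":0,"dz":0.3,"spin":0},
    {"gripper":1,"dx":0,"dy":0,"dz":0.2,"spin":0},
    {"gripper":1,"dx":0,"dy":0,"dz":0.1,"spin":0},
    {"gripper":1,"dx":0,"dy":0,"dz":0,"spin":0},
    {"gripper":1,"dx":0,"dy":0,"dz":0,"spin":0}
  ]
}}

```text
clock: 39.6
position: [0.4509, 0.0202, 0.0487]
eef_rot: [-3.141, -0.0, 2.442]
ft_force: [-0.6, 0.5, -2.3]
width: 0.051
```

Request:
{"name": "jog_arm", "arguments": {
  "targets": [
    {"gripper":1,"dx":0,"dy":0,"dz":0.1,"spin":0},
    {"gripper":1,"dx":0,"dy":0,"dz":0,"spin":0}
  ]
}}

```text
clock: 39.77
position: [0.4511, 0.0202, 0.0481]
eef_rot: [3.141, 0.0, 2.442]
ft_force: [0.4, -0.5, 0.6]
width: 0.0512
```

Request:
{"name": "jog_arm", "arguments": {
  "targets": [
    {"gripper":1,"dx":0,"dy":0,"dz":0.04,"spin":0},
    {"gripper":0,"dx":0,"dy":0,"dz":0,"spin":0},
    {"gripper":0,"dx":0,"dy":0,"dz":0,"spin":0},
    {"gripper":0,"dx":0,"dy":0,"dz":0,"spin":0},
    {"gripper":0,"dx":0,"dy":0,"dz":0,"spin":0},
    {"gripper":0,"dx":0,"dy":0,"dz":-1,"spin":0},
    {"gripper":0,"dx":0,"dy":0,"dz":-2,"spin":0},
    {"gripper":0,"dx":0,"dy":0,"dz":-3,"spin":0}
  ]
}}

```text
clock: 40.43
position: [0.4493, 0.0204, 0.1063]
eef_rot: [-3.139, -0.005, 2.442]
ft_force: [0.5, -1.4, -0.1]
width: 0.0855
```

Request:
{"name": "jog_arm", "arguments": {
  "targets": [
    {"gripper":0,"dx":0,"dy":0,"dz":-3.5,"spin":0},
    {"gripper":0,"dx":0,"dy":0,"dz":-3.5,"spin":0},
    {"gripper":0,"dx":0,"dy":-2,"dz":-2,"spin":0},
    {"gripper":0,"dx":0,"dy":-3,"dz":-1,"spin":0},
    {"gripper":0,"dx":0,"dy":-3.5,"dz":0,"spin":0},
    {"gripper":0,"dx":0,"dy":-3.5,"dz":0,"spin":0},
    {"gripper":0,"dx":0,"dy":-3.5,"dz":0,"spin":0},
    {"gripper":0,"dx":0,"dy":-3.5,"dz":0,"spin":0}
  ]
}}

```text
clock: 41.1
position: [0.3273, -0.1258, 0.2076]
eef_rot: [-3.142, 0.001, 2.443]
ft_force: [1.5, -1.4, 1.0]
width: 0.0853
```

```bash
python3 -c "
from h import *
plan()"
```

```text
t 41.1 pos [ 0.3273 -0.1258  0.2076] rpy [-3.1415e+00  6.0000e-04  2.4429e+00] width 0.0853 F [ 1.5 -1.4  1. ]
spin 0 rows 0.0  then/else tool cm: before spin [0. 0. 0.] after spin [0. 0. 0.] rows 0.0
```

Request:
{"name": "jog_arm", "arguments": {
  "targets": [
    {"gripper":0,"dx":-2,"dy":-2,"dz":-1,"spin":0},
    {"gripper":0,"dx":-2,"dy":-2,"dz":-2,"spin":0},
    {"gripper":0,"dx":-2,"dy":-2,"dz":-2,"spin":0},
    {"gripper":0,"dx":-2,"dy":-2,"dz":-2,"spin":0},
    {"gripper":0,"dx":-1,"dy":-1,"dz":0,"spin":0},
    {"gripper":0,"dx":0,"dy":0,"dz":0,"spin":0},
    {"gripper":0,"dx":0,"dy":0,"dz":0,"spin":0},
    {"gripper":0,"dx":0,"dy":0,"dz":0,"spin":0}
  ]
}}

```text
clock: 41.77
position: [0.3383, -0.2498, 0.276]
eef_rot: [3.14, -0.005, 2.442]
ft_force: [-0.3, 0.7, 0.4]
width: 0.0851
```

```bash
python3 -c "
from h import *
plan()
ps={n:get_image(n) for n in ['top','scene']}
it=[('square_large_mid',[45.12,2.0,.871],.005),('square_small_mid',[45.12,2.0,.871],.038),('round_large_mid',[59.8,10.6],.005),('round_small_mid',[59.8,10.6],.038),('lid_mid',[59.8,10.6],.074)]
ovl(ps['top'],it,'pics/m_top.png',(190,160,390,310));ovl(ps['scene'],it,'pics/m_scene.png',(190,110,340,240))
cv2.imwrite('pics/m_full.png',ps['scene']['img'][:,:,::-1])
"
```

```text
t 41.77 pos [ 0.3383 -0.2498  0.276 ] rpy [ 3.1403 -0.0046  2.4421] width 0.0851 F [-0.3  0.7  0.4]
spin 0 rows 0.0  then/else tool cm: before spin [0. 0. 0.] after spin [0. 0. 0.] rows 0.0
```

View pics/m_scene.png

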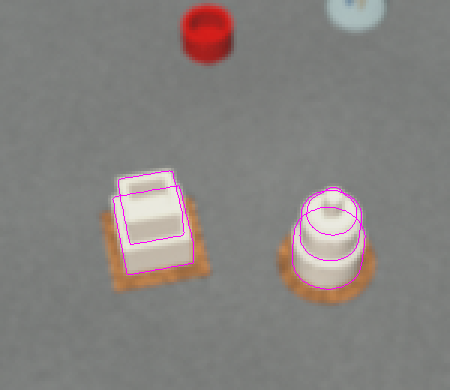

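View pics/m_top.png

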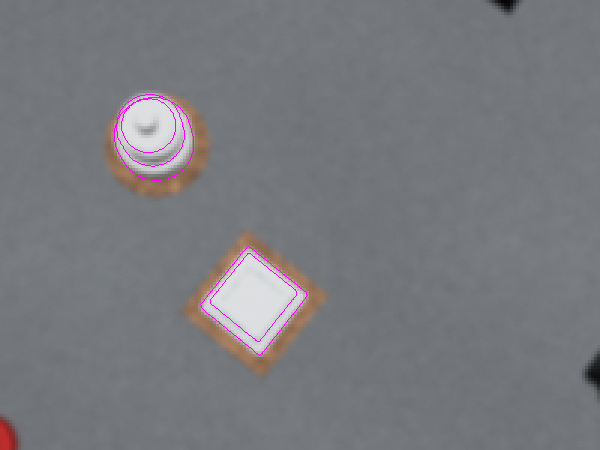

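View pics/m_full.png

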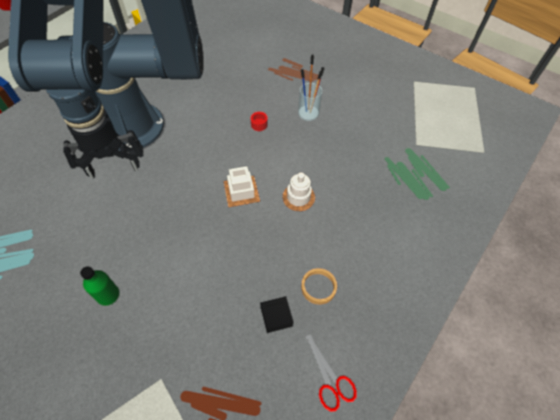

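All five pieces match the seated models in both views: the square stack is at about (239,186) and the round stack at about (299,191) in the scene picture. The bystanders and look-alikes haven't moved. I'm handing the job in.

```bash
python3 -c "
from workcell import *
print(close_job())"
```

```text
the job is handed in; nothing more can be done
None
```

Both stacks are built and the job is handed in at about 42 s on the robot's clock, against the 134 s limit. The hand-in reports no verdict.

- **Round stack:** the large round pot is on the round mat, with the small round pot in its mouth and the knobbed lid on top.
- **Square stack:** the large square pot is on the square mat, turned to match the mat, with the small square pot in its mouth.

**Checks:**
- **Seating:** every piece came to rest within about 1 mm of its calculated seated height, with the contact force showing at that height. For the small square pot the contact force was light, 0.6 N up from -2.3 N. It was at the expected height and I pressed slightly further before letting go.
- **Final pictures:** outlines of the seated pieces drawn on both camera views lie on the real ones to within about a pixel (about 2 mm).
- **Left alone:** the jar, bottle, tape roll, red pot and black pot look unmoved in the scene picture, and the gripper is clear of everything.

One measurement disagreed. After the large round pot was placed, a rough fit from the scene camera alone put it about 3 mm from the mat centre. The overlays and the arm's own position showed it centred, so I did not move it.

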